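# Sweep a dropped thumb nut out from under the instrument riser

## Task

A brass thumb nut was dropped and lies out of sight somewhere under the low white riser that carries the oscilloscope. Take the orange-handled flat probe, sweep its hooked blade under the riser to drag the nut out onto the open bench in front, and lay the probe back flat on its blue mat. Put the nut in the grey parts box and shut the box's clear lid fully, without shifting the riser or disturbing the other things on the bench.

Things in the scene. Friction and masses are not known exactly. Their poses are not given: they have to be found in the camera images.
- riser: White riser with an oscilloscope, loose, 4.5 kg; slides if pushed (about 20 N). Origin: centre of its underside, on the bench. +x front to back, +y to its left panel seen from the robot. 170 (x) x 360 (y) mm, top 57 mm up; front edge at x -85 mm, open front and back. Inner faces of the side panels at y +-165 mm; clear height under it 42 mm. Scope face 38 mm behind the front edge, 219 mm high.
- nut_center (a point): Centre of the brass thumb nut, a flat disc 18 mm in diameter, 9 mm high, 18 g, lying flat (axis z). It starts on the bench under the riser, its centre 33 to 73 mm behind the front edge and anywhere from 10 mm off the right-hand (-y) panel's inner face (all but touching) to 70 mm off the left-hand one's; slides easily.
- probe_grip (a point): Centre of the probe's handle, 14 mm above its underside. Orange handle 100 (x) x 18 (y) x 28 (z) mm. A flat black blade, 14 mm wide, 6 mm thick, flush with the underside, runs along +x to 190 mm from this point. There a toe, x 178 to 190 mm, turns to -y and reaches 21 mm from the centre line (14 mm past the blade's side): an L hook, open to -y. 90 g, centre of mass about 30 mm ahead of this point.
- probe_hook (a point): Point on the inner (handle-side) face of the probe's toe: 178 mm ahead of the handle's centre, 14 mm to the probe's -y, 3 mm above its underside. Same axes as the probe.
- mat: Thin blue mat fixed to the bench, 260 (x) x 130 (y) x 2 mm, on which the probe lies at the start and is laid back flat. Origin: centre of its underside; x along its length.
- partsbox: Open grey box fixed to the bench, 100 (x) x 90 (y) x 40 mm high, walls and floor 4 mm; origin: centre of its underside. Two small brass hex standoffs (10 x 22 mm) lie on its floor. Its lid is hinged on the top of the +x wall, away from the robot.
- lid (a joint): Lid angle: 0 = shut, grows as it opens up and away from the robot to a stop at 2.0; starts open at 1.65 to 1.9, leaning back past upright. Clear plate 100 x 90 x 4 mm, 50 g, with a blue tab 9 mm beyond the middle of its free edge. Stiff hinge (about 0.05 N m): it stays where it is left and must be pushed all the way down.
- lid_hinge (a point): Middle of the lid's hinge line: at x +50 mm, height 40.5 mm in the box's frame; the line runs along the box's y.
- lid_edge (a point): Middle of the lid's free edge, 100 mm from the hinge line, mid-thickness; over the box's -x wall when shut.
- mouse: Black computer mouse, 105 x 60 x 35 mm; bystander. Origin: centre of the underside.
- screwdriver: Red-handled screwdriver lying on the bench along its x, 200 mm long, 26 mm thick, handle to -x; bystander. Origin: below its middle, on the bench.
- board: Small green circuit board on four brass feet, 70 x 90 mm; bystander. Origin: centre of the underside.
- spool: Blue spool, 64 mm in diameter, 42 mm high; bystander. Origin: centre of the underside.
- meter: Yellow hand multimeter lying on its back, 150 x 76 x 40 mm; bystander. Origin: centre of the underside.
- cleaner: White bottle with a blue cap, 52 mm in diameter, 120 mm high; bystander. Origin: centre of the underside.
Mind the look-alikes: they are no part of the job. Leave any green or purple look-alike of the partsbox alone.

How it is judged:
On the way, in this order (a step that is already met when the one before it is completed fails the run):
1. the nut has been dragged out and lies on the bench wholly in front of the riser (x of nut_center in the frame of riser below -0.095 m and height (world z) of nut_center below 0.02 m), for 0.2 s.
2. the nut is in the parts box (x of nut_center in the frame of partsbox between -0.046 and 0.046 m and y of nut_center in the frame of partsbox between -0.041 and 0.041 m and z of nut_center in the frame of partsbox below 0.034 m), for 0.2 s.
3. the lid is shut over it (value of joint lid below 0.05 rad), for 0.2 s.
At the end, for the whole second after the job is handed in: The nut lies inside the parts box with the lid shut (within 0.05 rad, about 5 mm at its free edge), and the probe lies flat and right way up on the blue mat, its handle's centre within the mat and the hook within 10 mm of it (all of step 2 and value of joint lid below 0.05 rad and x of probe_grip in the frame of mat between -0.13 and 0.13 m and y of probe_grip in the frame of mat between -0.065 and 0.065 m and x of probe_hook in the frame of mat between -0.14 and 0.14 m and y of probe_hook in the frame of mat between -0.075 and 0.075 m and height (world z) of probe_grip below 0.02 m and angle between probe_grip's own z axis and vertical below 0.1 rad); the robot touches nothing.
It fails at once if the fingers touched the nut while it was still under the riser (it is to be got out with the probe) (contact force between the fingers and nut above 0.2 N and x of nut_center in the frame of riser between -0.08 and 0.085 m and y of nut_center in the frame of riser between -0.165 and 0.165 m and height (world z) of nut_center below 0.042 m).
It fails at once if the riser was shifted by more than 10 mm (distance of riser from where it was at the start of the episode above 0.01 m).
It fails at once if a bystander was moved by more than 25 mm (distance of any of mouse, screwdriver, board, spool, meter, cleaner from where it was at the start of the episode above 0.025 m).
It also fails if it takes over 72 s, if anything falls off the work surface, if the arm or the gripper's body presses on something with over 40 N, if the wrist force passes 120 N, or if a joint passes its speed limit or range.

## Robot

A 6-joint arm with a two-finger parallel gripper is mounted at the origin on the work surface. World frame = base frame: x ahead of the robot, y to its left, z up, the work surface at z = 0. Lengths are in m, angles in rad, forces in N, time in s.
With the tool pointing down it reaches from about 0.3 to 0.775 m from the base axis. Payload 14.6 kg.
Tool frame: the origin (TCP) lies between the finger pads; the fingertips stand 8 mm ahead of it and the grasp point (between the pads) lies 11 mm behind it; z points along the fingers, y is the direction in which the jaws open and shut (so a half turn about z gives the same grasp; the last joint's range is limited). The gripper opens to 94 mm and grips with 3 to 60 N. Pads are 16 mm wide; open, the fingers measure 119 mm over their backs; the gripper's body (75 mm by 177 mm) begins 78 mm behind the grasp point.
Start: joints at [1.276, 0.3, 1.521, -0, 1.321, -0.067], TCP at [0.124, 0.536, 0.213] pointing down, gripper open.
Joint ranges: [-3.03, 3.03], [-0.79, 2.21], [0.23, 2.52], [-1.04, 4.18], [0, 3.07], [-2.55, 2.55]. Speed limits (rad/s): [2.22, 2.22, 2.57, 3.14, 3.14, 3.14].

## Interface

Orientations are given as [roll, pitch, yaw] about the fixed x, y, z axes, in that order (R = Rz(yaw) Ry(pitch) Rx(roll)).
In Python, from station import ctrl, viewer, workorder gives the robot as it stands.
- The arm moves only by the tool play_rows, never from a script. Its argument "commands" is a list of rows, each an object of numbers: "dx", "dy", "dz": the shift along the tool's x, y, z in m; "ax", "ay", "az": the turn, a rotation vector about the tool's x, y, z in degrees. In form: [{"dx": .., "dy": .., "dz": .., "ax": .., "ay": .., "az": ..}, ...]. A call has exactly 5 rows; each row shifts and turns the pose as measured when the row begins, along the tool's axes as they then stand; what a row does not reach is not made up. A row lasts 1/12 s, in which the tool goes at most 41.7 mm and 7.16 degrees, less where a joint would pass 70% of its speed; a pose out of reach is approached as far as the arm can. A call with a gripper value outside its range is refused whole. "claw" is the opening, from 0 (shut) to 1 (fully open), set as the call begins (left out, the last holds). The fingers move at their own pace and stop on an object; "squeeze" is the grip in N (left out, the last holds). Time passes only in rows, so rows that do not move let the fingers close, or fill a call up. It gives the time, the measured TCP pose, the force and the opening at its end, in the units of the state.
- ctrl.get_obs(): the state, without advancing time (a new reading comes with each control period).
- viewer.camera(name): name is "side" or "top" or "wrist"; returns the picture (400x640x3 uint8, red, green, blue); there is no depth.
- viewer.camera_model(name): a dict with "K" (3x3 intrinsics, pixels), "pose" (4x4, takes a point from camera to world coordinates); the wrist camera has in their place "T_tool_cam" (4x4, takes a point from camera to tool coordinates, whose origin is the TCP and whose axes are the flange's). Camera axes: x right, y down, z forward; pixel columns grow to the right and rows downward; lengths in m; the calibration is good to about 2 mm. A picture is of the moment at which its call begins: read the wrist's pose just before it. camera_model takes no time and is no camera call.
- workorder.hand_in(): hands the job in, once; it reports no verdict.
The state is a dict: "time_s": time; "qpos": joint angles; "joint_vel": joint speeds; "tau": joint torques, N m; "ee_pos": TCP position; "eef_rot": TCP orientation; "force": force on the tool from outside, world axes, zero at the start; "moment": the same for the moment, N m; "grip_width": finger opening in m.
Only numpy, scipy, OpenCV 4.12 (cv2) and the standard library are available. Lean on these libraries where they do the work, as an engineer would, in place of code of your own. Each camera call takes 0.05 s, during which the arm holds its last target. There are 200 camera calls.

## Working session

There is one attempt and no reset: what is moved stays moved. The work goes in short steps, Python scripts to look and compute and a tool call to move; the robot and the scene stay as the last step left them, time stands still between calls to the robot, and variables do not carry over. Pictures are saved under pics/ and viewed, about 8 in all and at most 12, crops included, and the job is handed in when it is done.

Besides the shell and the picture viewer there is one more tool, called after "Request:" by a JSON object that holds its "fn" and its "kwargs", one argument or row to a line. play_rows: Moves the arm, as the interface text tells. Its arguments: {"type":"object","properties":{"commands":{"type":"array","items":{"type":"object","properties":{"dx":{"type":"number"},"dy":{"type":"number"},"dz":{"type":"number"},"ax":{"type":"number"},"ay":{"type":"number"},"az":{"type":"number"}}}},"claw":{"type":"number"},"squeeze":{"type":"number"}},"required":["commands"]}

```bash
mkdir -p pics; cat > h.py <<'E'
import numpy as np,cv2
from station import ctrl,viewer,workorder
def snap(n,f):
    im=viewer.camera(n); cv2.imwrite('pics/'+f,im[:,:,::-1]); return im
def cam(n,obs=None):
    m=viewer.camera_model(n)
    if n!='wrist': return np.array(m['K']),np.array(m['pose'])
    from scipy.spatial.transform import Rotation as R
    o=ctrl.get_obs(); T=np.eye(4);T[:3,:3]=R.from_euler('xyz',o['eef_rot']).as_matrix();T[:3,3]=o['ee_pos']
    return np.array(m['K']),T@np.array(m['T_tool_cam'])
def ray(C,uv,z):
    K,P=C; d=P[:3,:3]@np.linalg.solve(K,[uv[0],uv[1],1]); o=P[:3,3]
    return o+d*(z-o[2])/d[2]
def proj(C,p):
    K,P=C; q=K@(P[:3,:3].T@(np.array(p)-P[:3,3])); return q[:2]/q[2]
E
python3 - <<'E'
from h import *
a=snap('top','top0.png');b=snap('side','side0.png')
np.set_printoptions(precision=3,suppress=True)
for n in('top','side'):
    K,P=cam(n);print(n,K,P)
print(viewer.camera_model('wrist'))
print(ctrl.get_obs())
cv2.imwrite('pics/both.png',cv2.resize(np.vstack([a,b])[:,:,::-1],None,fx=.75,fy=.75))
E
```

```text
top [[464.267   0.    324.446]
 [  0.    464.267 194.639]
 [  0.      0.      1.   ]] [[-0.025 -0.998  0.061  0.351]
 [-1.     0.025  0.001  0.013]
 [-0.002 -0.061 -0.998  1.551]
 [ 0.     0.     0.     1.   ]]
side [[468.369   0.    320.322]
 [  0.    468.369 193.907]
 [  0.      0.      1.   ]] [[-0.861 -0.39   0.326 -0.117]
 [-0.508  0.669 -0.543  0.905]
 [-0.006 -0.633 -0.774  1.391]
 [ 0.     0.     0.     1.   ]]
{'K': array([[350.346,   0.   , 322.245],
       [  0.   , 350.346, 197.632],
       [  0.   ,   0.   ,   1.   ]]), 'T_tool_cam': array([[-0.001, -0.962, -0.273,  0.08 ],
       [ 1.   , -0.001,  0.002, -0.002],
       [-0.002, -0.273,  0.962, -0.17 ],
       [ 0.   ,  0.   ,  0.   ,  1.   ]])}
{'time_s': 0.1, 'qpos': array([ 1.276,  0.3  ,  1.522,  0.   ,  1.321, -0.067]), 'joint_vel': array([-0.002, -0.001,  0.001,  0.   ,  0.001, -0.   ]), 'tau': array([  0.001, -53.265, -35.329,   0.071,   0.023,  -0.   ]), 'ee_pos': array([0.124, 0.536, 0.213]), 'eef_rot': array([-3.141, -0.   ,  2.914]), 'force': array([ 0.143,  0.897, -0.442]), 'moment': array([ 0.013, -0.035,  0.016]), 'grip_width': 0.09414043535036075}
```

View pics/top0.png

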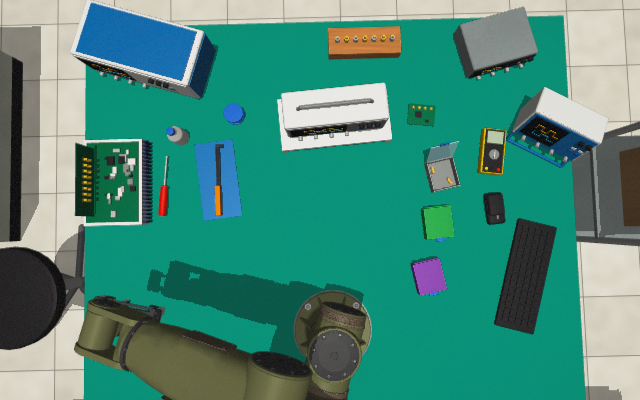

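View pics/side0.png

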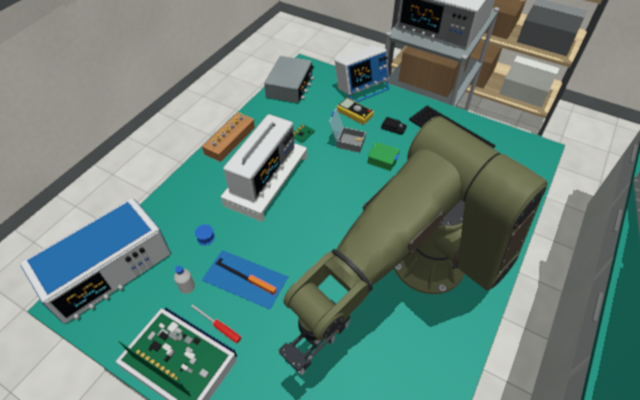

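The top view shows the riser's front edge from about (283,150) to (391,138), the probe on its mat with the handle near (218,200) and the toe near (221,147) pointing to -y. The open grey box is near (443,175), with its lid leaning back. The green and purple boxes are the look-alikes.

```bash
python3 - <<'E'
from h import *
np.set_printoptions(precision=4,suppress=True)
im=cv2.imread('pics/top0.png');C=cam('top');hsv=cv2.cvtColor(im,cv2.COLOR_BGR2HSV)
def blob(lo,hi,roi,z,name):
    x0,y0,x1,y1=roi;m=cv2.inRange(hsv,np.array(lo),np.array(hi));k=np.zeros_like(m);k[y0:y1,x0:x1]=m[y0:y1,x0:x1]
    cs,_=cv2.findContours(k,0,cv2.CHAIN_APPROX_NONE);c=max(cs,key=cv2.contourArea)
    W=np.array([ray(C,p[0],z)[:2] for p in c],dtype=np.float32)
    r=cv2.minAreaRect(W);print(name,r,'\n',cv2.boxPoints(r));return W
blob([5,150,120],[18,255,255],(190,130,250,230),.03,'handle')
blob([0,0,0],[180,255,70],(200,135,235,190),.008,'blade')
blob([95,100,60],[125,255,255],(190,130,250,230),.002,'mat')
blob([0,0,150],[180,60,255],(270,75,400,160),.057,'riser')
blob([0,0,70],[180,70,220],(425,155,465,200),.04,'box')
E
python3 - <<'E'
import cv2,numpy as np
a=cv2.imread('pics/top0.png')
A=cv2.resize(a[70:165,270:400],None,fx=4,fy=4,interpolation=2)
B=cv2.resize(a[130:205,410:475],None,fx=5,fy=5,interpolation=2)
D=cv2.resize(a[130:225,190:250],None,fx=4,fy=4,interpolation=2)
o=np.zeros((780,800,3),np.uint8);o[:380,:520]=A;o[390:390+375,:325]=B;o[390:770,400:640]=D
cv2.imwrite('pics/crop.png',o[:,:660] if 0 else cv2.resize(o,(615,600)))
E
```

```text
handle ((0.4348544180393219, 0.36463049054145813), (0.01640625111758709, 0.09867049753665924), 89.37498474121094) 
 [[0.3854 0.357 ]
 [0.4841 0.3559]
 [0.4843 0.3723]
 [0.3856 0.3734]]
blade ((0.5532742738723755, 0.3617406487464905), (0.023482833057641983, 0.13475243747234344), 89.31491088867188) 
 [[0.4858 0.3508]
 [0.6205 0.3492]
 [0.6208 0.3727]
 [0.486  0.3743]]
mat ((0.5052140951156616, 0.36955997347831726), (0.2604163885116577, 0.13102032244205475), 6.41731595993042) 
 [[0.3685 0.4201]
 [0.3831 0.2899]
 [0.6419 0.319 ]
 [0.6273 0.4492]]
riser ((0.6980429291725159, -0.02360321581363678), (0.1895378679037094, 0.35851016640663147), 4.486950874328613) 
 [[ 0.5895  0.1477]
 [ 0.6176 -0.2097]
 [ 0.8065 -0.1949]
 [ 0.7785  0.1625]]
box ((0.5098236203193665, -0.3730301856994629), (0.11563370376825333, 0.09075844287872314), 11.780777931213379) 
 [[ 0.444  -0.3404]
 [ 0.4625 -0.4293]
 [ 0.5757 -0.4056]
 [ 0.5572 -0.3168]]
```

View pics/crop.png

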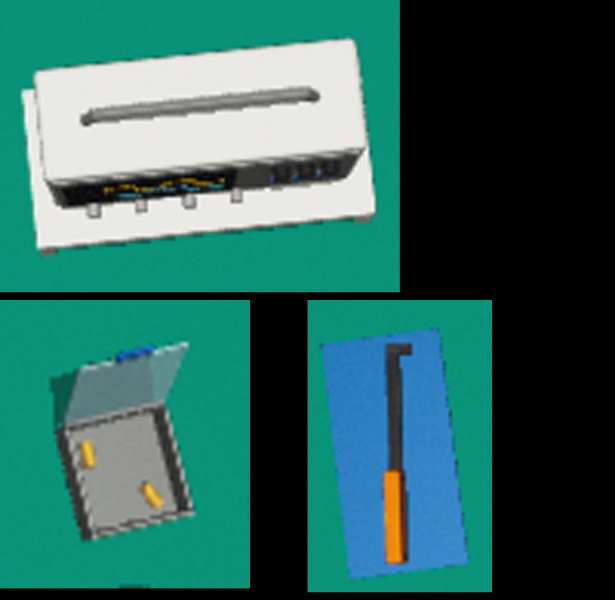

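Request:
{"fn": "play_rows", "kwargs": {
  "commands": [
    {"dx":-0.035,"dy":-0.01},
    {"dx":-0.035,"dy":-0.01},
    {"dx":-0.035,"dy":-0.01},
    {"dx":-0.035,"dy":-0.01},
    {"dx":-0.035,"dy":-0.01}
  ],
  "claw": 0.6,
  "squeeze": 40
}}

```text
validation failed for argument at $.co...
```

Request:
{"fn": "play_rows", "kwargs": {
  "commands": [
    {"dx":-0.035,"dy":-0.01},
    {"dx":-0.035,"dy":-0.01},
    {"dx":-0.035,"dy":-0.01},
    {"dx":-0.035,"dy":-0.01},
    {"dx":-0.035,"dy":-0.01}
  ]
}}

```text
validation failed for argument at $.co...
```

Request:
{"fn": "play_rows", "kwargs": {
  "commands": [
    {"az":-6.2,"dz":0.02},
    {"az":-6.2,"dz":0.02},
    {"dz":0.02},
    {"dz":0.01},
    {"dz":0}
  ]
}}

```text
validation failed for argument at $.co...
```

Request:
{"fn": "play_rows", "kwargs": {
  "commands": [
    {"dx":-0.035,"dy":-0.01,"dz":0,"ax":0,"ay":0,"az":0},
    {"dx":-0.035,"dy":-0.01,"dz":0,"ax":0,"ay":0,"az":0},
    {"dx":-0.035,"dy":-0.01,"dz":0,"ax":0,"ay":0,"az":0},
    {"dx":-0.035,"dy":-0.01,"dz":0,"ax":0,"ay":0,"az":0},
    {"dx":-0.035,"dy":-0.01,"dz":0,"ax":0,"ay":0,"az":0}
  ],
  "claw": 0.6,
  "squeeze": 40
}}

```text
time_s: 0.52
ee_pos: [0.2833, 0.4463, 0.211]
eef_rot: [-3.138, -0.002, 2.924]
force: [0.3, 0.3, 0.6]
grip_width: 0.0643
```

Request:
{"fn": "play_rows", "kwargs": {
  "commands": [
    {"dx":-0.034,"dy":-0.009,"dz":0.01,"ax":0,"ay":0,"az":0},
    {"dx":-0.034,"dy":-0.009,"dz":0.01,"ax":0,"ay":0,"az":0},
    {"dx":-0.034,"dy":-0.009,"dz":0.01,"ax":0,"ay":0,"az":0},
    {"dx":-0.034,"dy":-0.009,"dz":0.01,"ax":0,"ay":0,"az":0},
    {"dx":-0.03,"dy":-0.01,"dz":0.01,"ax":0,"ay":0,"az":0}
  ]
}}

```text
time_s: 0.93
ee_pos: [0.4431, 0.3598, 0.1604]
eef_rot: [-3.14, -0.001, 2.924]
force: [-0.2, 0.1, -0.5]
grip_width: 0.0563
```

Request:
{"fn": "play_rows", "kwargs": {
  "commands": [
    {"dx":0,"dy":0,"dz":0.01,"ax":0,"ay":0,"az":-6},
    {"dx":0,"dy":0,"dz":0.01,"ax":0,"ay":0,"az":-6},
    {"dx":0,"dy":0,"dz":0,"ax":0,"ay":0,"az":0},
    {"dx":0,"dy":0,"dz":0,"ax":0,"ay":0,"az":0},
    {"dx":0,"dy":0,"dz":0,"ax":0,"ay":0,"az":0}
  ]
}}

```text
time_s: 1.35
ee_pos: [0.4474, 0.3543, 0.1358]
eef_rot: [-3.136, -0.006, 3.128]
force: [-0.9, 0.4, -0.1]
grip_width: 0.0563
```

```bash
cat >> h.py <<'E'
def blob(im,C,lo,hi,roi,z,name):
    hsv=cv2.cvtColor(im,cv2.COLOR_RGB2HSV);x0,y0,x1,y1=roi
    m=cv2.inRange(hsv,np.array(lo),np.array(hi));k=np.zeros_like(m);k[y0:y1,x0:x1]=m[y0:y1,x0:x1]
    cs,_=cv2.findContours(k,0,cv2.CHAIN_APPROX_NONE);c=max(cs,key=cv2.contourArea)
    W=np.array([ray(C,p[0],z)[:2] for p in c],dtype=np.float32)
    r=cv2.minAreaRect(W);print(name,r,'\n',cv2.boxPoints(r),'px',cv2.boundingRect(c));return W
def go(p,yaw=None):
    o=ctrl.get_obs();y=o['eef_rot'][2];d=np.array(p)-o['ee_pos'];c,s=np.cos(y),np.sin(y)
    print('pos',o['ee_pos'],'rot',o['eef_rot'],'w',o['grip_width'],'t',o['time_s'])
    print('tool dx %.4f dy %.4f dz %.4f'%(c*d[0]+s*d[1],s*d[0]-c*d[1],-d[2]),'' if yaw is None else 'az %.2f'%np.degrees(-(yaw-y)))
np.set_printoptions(precision=4,suppress=True)
E
python3 - <<'E'
from h import *
C=cam('wrist');im=snap('wrist','w1.png')
blob(im,C,[5,150,120],[18,255,255],(0,0,640,400),.03,'handle')
go([.435,.365,.012],3.13)
E
```

```text
handle ((0.43067583441734314, 0.36594706773757935), (0.09796608239412308, 0.017135128378868103), 1.2874603271484375) 
 [[0.3815 0.3734]
 [0.3819 0.3563]
 [0.4798 0.3585]
 [0.4795 0.3756]] px (326, 119, 24, 119)
pos [0.4475 0.3545 0.1361] rot [-3.1363 -0.0052  3.1277] w 0.05623086489994563 t 1.4
tool dx 0.0126 dy 0.0104 dz 0.1241 az -0.13
```

View pics/w1.png

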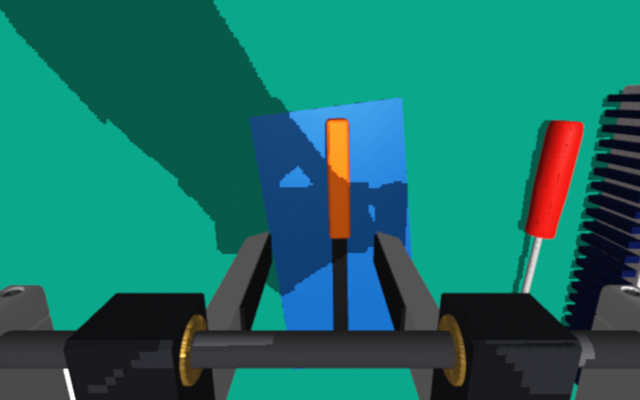

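Request:
{"fn": "play_rows", "kwargs": {
  "commands": [
    {"dx":0.007,"dy":0.006,"dz":0.02,"ax":0,"ay":0,"az":0},
    {"dx":0.007,"dy":0.006,"dz":0.025,"ax":0,"ay":0,"az":0},
    {"dx":0,"dy":0,"dz":0.025,"ax":0,"ay":0,"az":0},
    {"dx":0,"dy":0,"dz":0.015,"ax":0,"ay":0,"az":0},
    {"dx":0,"dy":0,"dz":0,"ax":0,"ay":0,"az":0}
  ]
}}

```text
time_s: 1.82
ee_pos: [0.4331, 0.3702, 0.0534]
eef_rot: [3.141, 0.002, 3.12]
force: [-0.9, 0.2, 0.6]
grip_width: 0.0565
```

```bash
python3 - <<'E'
from h import *
go([.433,.3655,.012],3.142)
E
```

```text
pos [0.4331 0.3702 0.0534] rot [3.141  0.0024 3.1198] w 0.05645281748789574 t 1.8167
tool dx -0.0000 dy -0.0047 dz 0.0414 az -1.27
```

Request:
{"fn": "play_rows", "kwargs": {
  "commands": [
    {"dx":0,"dy":-0.005,"dz":0.01,"ax":0,"ay":0,"az":-1.2},
    {"dx":0,"dy":0,"dz":0.015,"ax":0,"ay":0,"az":0},
    {"dx":0,"dy":0,"dz":0.01,"ax":0,"ay":0,"az":0},
    {"dx":0,"dy":0,"dz":0.005,"ax":0,"ay":0,"az":0},
    {"dx":0,"dy":0,"dz":0,"ax":0,"ay":0,"az":0}
  ]
}}

```text
time_s: 2.23
ee_pos: [0.4341, 0.368, 0.0174]
eef_rot: [3.137, 0.007, 3.138]
force: [0.4, -0.7, 0.1]
grip_width: 0.0565
```

Request:
{"fn": "play_rows", "kwargs": {
  "commands": [
    {"dx":0,"dy":-0.002,"dz":0.004,"ax":0,"ay":0,"az":0},
    {"dx":0,"dy":0,"dz":0.001,"ax":0,"ay":0,"az":0},
    {"dx":0,"dy":0,"dz":0,"ax":0,"ay":0,"az":0},
    {"dx":0,"dy":0,"dz":0,"ax":0,"ay":0,"az":0},
    {"dx":0,"dy":0,"dz":0,"ax":0,"ay":0,"az":0}
  ]
}}

```text
time_s: 2.65
ee_pos: [0.4352, 0.3669, 0.0149]
eef_rot: [3.135, 0.01, 3.137]
force: [-0.2, -0.3, 0.6]
grip_width: 0.0561
```

Request:
{"fn": "play_rows", "kwargs": {
  "commands": [
    {"dx":0,"dy":0,"dz":0,"ax":0,"ay":0,"az":0},
    {"dx":0,"dy":0,"dz":0,"ax":0,"ay":0,"az":0},
    {"dx":0,"dy":0,"dz":0,"ax":0,"ay":0,"az":0},
    {"dx":0,"dy":0,"dz":0,"ax":0,"ay":0,"az":0},
    {"dx":0,"dy":0,"dz":0,"ax":0,"ay":0,"az":0}
  ],
  "claw": 0
}}

```text
time_s: 3.07
ee_pos: [0.4355, 0.3671, 0.0157]
eef_rot: [3.134, 0.011, 3.137]
force: [-0.1, -0.1, -0.3]
grip_width: 0.0265
```

Request:
{"fn": "play_rows", "kwargs": {
  "commands": [
    {"dx":0,"dy":0,"dz":0,"ax":0,"ay":0,"az":0},
    {"dx":0,"dy":0,"dz":-0.01,"ax":0,"ay":0,"az":0},
    {"dx":0,"dy":0,"dz":-0.01,"ax":0,"ay":0,"az":0},
    {"dx":0,"dy":0,"dz":-0.01,"ax":0,"ay":0,"az":0},
    {"dx":0,"dy":0,"dz":-0.01,"ax":0,"ay":0,"az":0}
  ]
}}

```text
time_s: 3.48
ee_pos: [0.4341, 0.3661, 0.0573]
eef_rot: [3.137, 0.008, 3.137]
force: [0.4, -1.0, -0.4]
grip_width: 0.018
```

```bash
cat >> h.py <<'E'
from scipy.spatial.transform import Rotation as Rot
def go(p,yaw=np.pi):
    o=ctrl.get_obs();R=Rot.from_euler('xyz',o['eef_rot']);T=Rot.from_euler('xyz',[np.pi,0,yaw])
    print('pos',o['ee_pos'],'rot',o['eef_rot'],'F',o['force'],'w',round(o['grip_width'],4),'t',o['time_s'])
    print('tool d',R.inv().apply(np.array(p)-o['ee_pos']),'rot',(R.inv()*T).as_rotvec(degrees=True))
E
python3 - <<'E'
from h import *
go([.396,.091,.06],np.pi+.078)
E
```

```text
pos [0.4341 0.3661 0.0573] rot [3.1366 0.0081 3.1367] F [ 0.3611 -0.9783 -0.4014] w 0.018 t 3.4833
tool d [ 0.0368 -0.2753 -0.0044] rot [ 0.2674  0.4778 -4.7497]
```

Request:
{"fn": "play_rows", "kwargs": {
  "commands": [
    {"dx":0,"dy":0,"dz":-0.005,"ax":0.25,"ay":0.5,"az":-4.7},
    {"dx":0.006,"dy":-0.025,"dz":0,"ax":0,"ay":0,"az":0},
    {"dx":0.007,"dy":-0.03,"dz":0,"ax":0,"ay":0,"az":0},
    {"dx":0.007,"dy":-0.03,"dz":0,"ax":0,"ay":0,"az":0},
    {"dx":0.007,"dy":-0.03,"dz":0,"ax":0,"ay":0,"az":0}
  ]
}}

```text
time_s: 3.9
ee_pos: [0.4178, 0.2511, 0.0703]
eef_rot: [3.136, 0.009, -3.055]
force: [0.7, -1.6, -0.8]
grip_width: 0.0174
```

Request:
{"fn": "play_rows", "kwargs": {
  "commands": [
    {"dx":0.006,"dy":-0.03,"dz":0,"ax":0,"ay":0,"az":0},
    {"dx":0.006,"dy":-0.03,"dz":0,"ax":0,"ay":0,"az":0},
    {"dx":0.006,"dy":-0.03,"dz":0,"ax":0,"ay":0,"az":0},
    {"dx":0.006,"dy":-0.025,"dz":0,"ax":0,"ay":0,"az":0},
    {"dx":0,"dy":0,"dz":0,"ax":0,"ay":0,"az":0}
  ]
}}

```text
time_s: 4.32
ee_pos: [0.4026, 0.1265, 0.0747]
eef_rot: [3.135, 0.015, -3.056]
force: [-0.4, -0.2, -1.7]
grip_width: 0.0176
```

```bash
python3 - <<'E'
from h import *
im=snap('top','t1.png');C=cam('top')
go([.396,.091,.016],np.pi+.078)
K=C
print(proj(C,[.396,.091,.05]))
c=cv2.resize(im[60:240,240:420],None,fx=3.3,fy=3.3,interpolation=2)
cv2.imwrite('pics/t1c.png',c[:,:,::-1])
blob(im,C,[5,150,120],[18,255,255],(240,100,400,260),.073,'handle')
E
```

```text
pos [0.4033 0.1278 0.075 ] rot [ 3.1344  0.0163 -3.0561] F [ 0.6736  0.5335 -0.626 ] w 0.0179 t 4.3667
tool d [ 0.0113 -0.0365  0.0586] rot [0.4146 0.9321 0.4317]
[300.7891 209.5257]
handle ((0.3691103160381317, 0.11993129551410675), (0.0031808437779545784, 0.0), -91.44956970214844) 
 [[0.3692 0.1215]
 [0.3692 0.1215]
 [0.3691 0.1183]
 [0.3691 0.1183]] px (291, 218, 2, 1)
```

View pics/t1c.png

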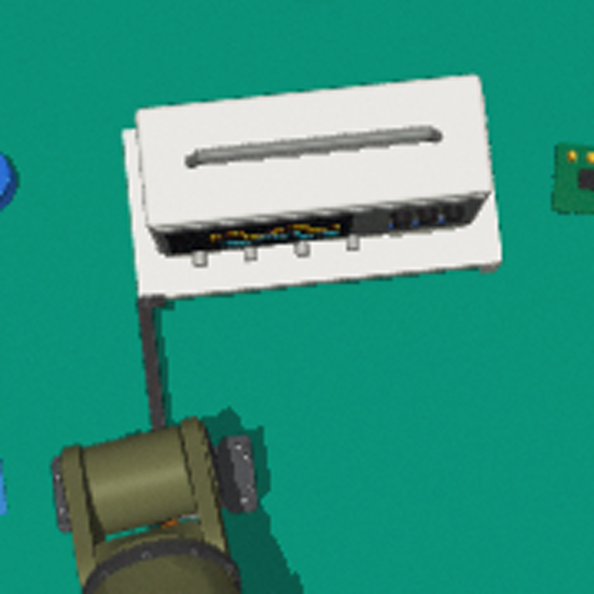

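Request:
{"fn": "play_rows", "kwargs": {
  "commands": [
    {"dx":0.014,"dy":0,"dz":0,"ax":0.4,"ay":0.9,"az":0.4},
    {"dx":0.006,"dy":-0.012,"dz":0,"ax":0,"ay":0,"az":0},
    {"dx":0,"dy":-0.018,"dz":0.015,"ax":0,"ay":0,"az":0},
    {"dx":0,"dy":-0.006,"dz":0.02,"ax":0,"ay":0.2,"az":0},
    {"dx":0,"dy":0,"dz":0.015,"ax":0,"ay":0.2,"az":0}
  ]
}}

```text
time_s: 4.78
ee_pos: [0.3858, 0.0927, 0.0287]
eef_rot: [-3.142, -0.001, -3.062]
force: [1.0, -0.2, -0.8]
grip_width: 0.0177
```

```bash
python3 - <<'E'
from h import *
go([.396,.091,.015],np.pi+.078)
E
```

```text
pos [0.3858 0.0927 0.0287] rot [-3.1416 -0.0006 -3.0619] F [ 1.0367 -0.174  -0.8282] w 0.0177 t 4.7833
tool d [-0.0101 -0.0025  0.0137] rot [-0.0005 -0.033   0.098 ]
```

Request:
{"fn": "play_rows", "kwargs": {
  "commands": [
    {"dx":0,"dy":0,"dz":0.006,"ax":0,"ay":-0.6,"az":0},
    {"dx":0,"dy":0,"dz":0.004,"ax":0,"ay":0,"az":0},
    {"dx":-0.005,"dy":0,"dz":0.001,"ax":0,"ay":0,"az":0},
    {"dx":-0.01,"dy":0,"dz":0,"ax":0,"ay":0,"az":0},
    {"dx":-0.01,"dy":0,"dz":0,"ax":0,"ay":0,"az":0}
  ]
}}

```text
time_s: 5.2
ee_pos: [0.4085, 0.098, 0.0167]
eef_rot: [-3.141, 0.003, -3.059]
force: [-0.4, 0.7, -1.1]
grip_width: 0.0178
```

```bash
python3 - <<'E'
from h import *
go([.5095,.0999,.017],np.pi+.078)
E
```

```text
pos [0.4085 0.098  0.0167] rot [-3.1407  0.0034 -3.0586] F [-0.3726  0.7235 -1.1404] w 0.0178 t 5.2
tool d [-0.1008 -0.0065  0.    ] rot [-0.0514  0.1964  0.2865]
```

Request:
{"fn": "play_rows", "kwargs": {
  "commands": [
    {"dx":-0.012,"dy":-0.003,"dz":0,"ax":0,"ay":-0.3,"az":0.3},
    {"dx":-0.012,"dy":-0.003,"dz":0,"ax":0,"ay":0,"az":0},
    {"dx":-0.012,"dy":0,"dz":0,"ax":0,"ay":0,"az":0},
    {"dx":-0.012,"dy":0,"dz":0,"ax":0,"ay":0,"az":0},
    {"dx":-0.012,"dy":0,"dz":0,"ax":0,"ay":0,"az":0}
  ]
}}

```text
time_s: 5.62
ee_pos: [0.4764, 0.0995, 0.0209]
eef_rot: [-3.141, 0.013, -3.062]
force: [0.6, -1.0, -0.8]
grip_width: 0.0179
```

```bash
python3 - <<'E'
from h import *
go([.5095,.0999,.017],np.pi+.078)
E
```

```text
pos [0.4764 0.0995 0.0209] rot [-3.1408  0.0128 -3.0616] F [ 0.5999 -0.9559 -0.8093] w 0.0179 t 5.6167
tool d [-0.033  -0.0023  0.0043] rot [-0.046   0.7343  0.1131]
```

Request:
{"fn": "play_rows", "kwargs": {
  "commands": [
    {"dx":-0.01,"dy":-0.002,"dz":0.002,"ax":0,"ay":0.2,"az":0.1},
    {"dx":-0.01,"dy":0,"dz":0.002,"ax":0,"ay":0,"az":0},
    {"dx":-0.008,"dy":0,"dz":0.001,"ax":0,"ay":0,"az":0},
    {"dx":0,"dy":0,"dz":0,"ax":0,"ay":0,"az":0},
    {"dx":0,"dy":0,"dz":0,"ax":0,"ay":0,"az":0}
  ]
}}

```text
time_s: 6.03
ee_pos: [0.5124, 0.1024, 0.0195]
eef_rot: [-3.141, 0.014, -3.062]
force: [0.3, -0.1, -0.8]
grip_width: 0.0177
```

```bash
python3 - <<'E'
from h import *
go([.5095,.0999,.017],np.pi+.078)
go([.5313,-.1773,.017],np.pi+.078)
E
```

```text
pos [0.5124 0.1024 0.0195] rot [-3.1409  0.0143 -3.062 ] F [ 0.3418 -0.107  -0.8288] w 0.0177 t 6.0333
tool d [ 0.0031 -0.0023  0.0025] rot [-0.0392  0.8211  0.0929]
pos [0.5124 0.1024 0.0195] rot [-3.1409  0.0143 -3.062 ] F [ 0.3418 -0.107  -0.8288] w 0.0177 t 6.0333
tool d [ 0.0035 -0.2803  0.0027] rot [-0.0392  0.8211  0.0929]
```

Request:
{"fn": "play_rows", "kwargs": {
  "commands": [
    {"dx":0.001,"dy":-0.006,"dz":0.002,"ax":0,"ay":0.3,"az":0.1},
    {"dx":0.001,"dy":-0.008,"dz":0.001,"ax":0,"ay":0,"az":0},
    {"dx":0.001,"dy":-0.008,"dz":0,"ax":0,"ay":0,"az":0},
    {"dx":0,"dy":-0.008,"dz":0,"ax":0,"ay":0,"az":0},
    {"dx":0,"dy":-0.008,"dz":0,"ax":0,"ay":0,"az":0}
  ]
}}

```text
time_s: 6.45
ee_pos: [0.5116, 0.0622, 0.0171]
eef_rot: [-3.141, 0.009, -3.062]
force: [0.5, -0.5, -1.0]
grip_width: 0.0179
```

Request:
{"fn": "play_rows", "kwargs": {
  "commands": [
    {"dx":0,"dy":-0.008,"dz":0.001,"ax":0,"ay":0.1,"az":0},
    {"dx":0,"dy":-0.008,"dz":0,"ax":0,"ay":0,"az":0},
    {"dx":0,"dy":-0.008,"dz":0,"ax":0,"ay":0,"az":0},
    {"dx":0,"dy":-0.008,"dz":0,"ax":0,"ay":0,"az":0},
    {"dx":0,"dy":-0.008,"dz":0,"ax":0,"ay":0,"az":0}
  ]
}}

```text
time_s: 6.87
ee_pos: [0.5148, 0.0169, 0.0163]
eef_rot: [-3.141, 0.007, -3.063]
force: [0.7, 0.7, -1.1]
grip_width: 0.0176
```

```bash
python3 - <<'E'
from h import *
go([.5313,-.1773,.017],np.pi+.078)
E
```

```text
pos [0.5148 0.0169 0.0163] rot [-3.1408  0.0068 -3.0632] F [ 0.661   0.6979 -1.1432] w 0.0176 t 6.8667
tool d [-0.0012 -0.1949 -0.0006] rot [-0.0429  0.3881  0.0204]
```

Tracking is good, so I continue the sweep: 195 mm left, at about 45 mm per call.

Request:
{"fn": "play_rows", "kwargs": {
  "commands": [
    {"dx":0,"dy":-0.008,"dz":-0.0005,"ax":0,"ay":0,"az":0},
    {"dx":0,"dy":-0.008,"dz":0,"ax":0,"ay":0,"az":0},
    {"dx":0,"dy":-0.008,"dz":0,"ax":0,"ay":0,"az":0},
    {"dx":0,"dy":-0.008,"dz":0,"ax":0,"ay":0,"az":0},
    {"dx":0,"dy":-0.008,"dz":0,"ax":0,"ay":0,"az":0}
  ]
}}

```text
time_s: 7.28
ee_pos: [0.5183, -0.0276, 0.0169]
eef_rot: [-3.141, 0.007, -3.063]
force: [-0.4, 0.4, -1.7]
grip_width: 0.0177
```

Request:
{"fn": "play_rows", "kwargs": {
  "commands": [
    {"dx":0,"dy":-0.008,"dz":0,"ax":0,"ay":0,"az":0},
    {"dx":0,"dy":-0.008,"dz":0,"ax":0,"ay":0,"az":0},
    {"dx":0,"dy":-0.008,"dz":0,"ax":0,"ay":0,"az":0},
    {"dx":0,"dy":-0.008,"dz":0,"ax":0,"ay":0,"az":0},
    {"dx":0,"dy":-0.008,"dz":0,"ax":0,"ay":0,"az":0}
  ]
}}

```text
time_s: 7.7
ee_pos: [0.5217, -0.0719, 0.0169]
eef_rot: [-3.141, 0.007, -3.063]
force: [-0.1, 0.1, -0.7]
grip_width: 0.0179
```

Request:
{"fn": "play_rows", "kwargs": {
  "commands": [
    {"dx":0,"dy":-0.007,"dz":0,"ax":0,"ay":0,"az":0},
    {"dx":0,"dy":-0.007,"dz":0,"ax":0,"ay":0,"az":0},
    {"dx":0,"dy":-0.007,"dz":0,"ax":0,"ay":0,"az":0},
    {"dx":0,"dy":-0.007,"dz":0,"ax":0,"ay":0,"az":0},
    {"dx":0,"dy":-0.006,"dz":0,"ax":0,"ay":0,"az":0}
  ]
}}

```text
time_s: 8.12
ee_pos: [0.5245, -0.1099, 0.0169]
eef_rot: [-3.141, 0.007, -3.064]
force: [-0.5, 1.0, -1.4]
grip_width: 0.0177
```

```bash
python3 - <<'E'
from h import *
go([.5313,-.1773,.017],np.pi+.078)
E
```

```text
pos [ 0.5245 -0.1099  0.0169] rot [-3.1409  0.0067 -3.0636] F [-0.4782  1.0123 -1.3524] w 0.0177 t 8.1167
tool d [-0.0015 -0.0677 -0.0001] rot [-0.0423  0.3863 -0.0028]
```

Request:
{"fn": "play_rows", "kwargs": {
  "commands": [
    {"dx":0,"dy":-0.006,"dz":0,"ax":0,"ay":0,"az":0},
    {"dx":0,"dy":-0.006,"dz":0,"ax":0,"ay":0,"az":0},
    {"dx":0,"dy":-0.006,"dz":0,"ax":0,"ay":0,"az":0},
    {"dx":0,"dy":-0.006,"dz":0,"ax":0,"ay":0,"az":0},
    {"dx":0,"dy":-0.006,"dz":0,"ax":0,"ay":0,"az":0}
  ]
}}

```text
time_s: 8.53
ee_pos: [0.5271, -0.1429, 0.0169]
eef_rot: [-3.141, 0.007, -3.063]
force: [0.2, 0.2, -2.3]
grip_width: 0.0175
```

Request:
{"fn": "play_rows", "kwargs": {
  "commands": [
    {"dx":0,"dy":-0.005,"dz":0,"ax":0,"ay":0,"az":0},
    {"dx":0,"dy":-0.005,"dz":0,"ax":0,"ay":0,"az":0},
    {"dx":0,"dy":-0.004,"dz":0,"ax":0,"ay":0,"az":0},
    {"dx":0,"dy":-0.003,"dz":0,"ax":0,"ay":0,"az":0},
    {"dx":0,"dy":-0.002,"dz":0,"ax":0,"ay":0,"az":0}
  ]
}}

```text
time_s: 8.95
ee_pos: [0.5288, -0.1647, 0.0168]
eef_rot: [-3.141, 0.007, -3.064]
force: [0.2, -0.4, -0.8]
grip_width: 0.0176
```

```bash
python3 - <<'E'
from h import *
im=snap('top','t2.png')
go([.5313,-.1773,.017],np.pi+.078)
blob(im,cam('top'),[0,0,150],[180,60,255],(270,75,400,160),.057,'riser')
E
```

```text
pos [ 0.5288 -0.1649  0.0168] rot [-3.1408  0.0068 -3.064 ] F [-0.2276 -0.1565 -2.2529] w 0.0175 t 9.0
tool d [-0.0015 -0.0126 -0.0001] rot [-0.043   0.3871 -0.0235]
riser ((0.6980428695678711, -0.023603171110153198), (0.1895378679037094, 0.3585101366043091), 4.4869561195373535) 
 [[ 0.5895  0.1477]
 [ 0.6176 -0.2097]
 [ 0.8065 -0.1949]
 [ 0.7785  0.1625]] px (277, 83, 115, 68)
```

Request:
{"fn": "play_rows", "kwargs": {
  "commands": [
    {"dx":0,"dy":-0.003,"dz":0,"ax":0,"ay":0,"az":0},
    {"dx":0,"dy":-0.003,"dz":0,"ax":0,"ay":0,"az":0},
    {"dx":0,"dy":-0.002,"dz":0,"ax":0,"ay":0,"az":0},
    {"dx":0,"dy":-0.002,"dz":0,"ax":0,"ay":0,"az":0},
    {"dx":0,"dy":-0.001,"dz":0,"ax":0,"ay":0,"az":0}
  ]
}}

```text
time_s: 9.42
ee_pos: [0.5297, -0.1764, 0.0168]
eef_rot: [-3.141, 0.007, -3.063]
force: [-0.0, -0.2, -0.7]
grip_width: 0.0178
```

Request:
{"fn": "play_rows", "kwargs": {
  "commands": [
    {"dx":0.004,"dy":0,"dz":0,"ax":0,"ay":0,"az":0},
    {"dx":0.006,"dy":0,"dz":0,"ax":0,"ay":0,"az":0},
    {"dx":0.006,"dy":0,"dz":0,"ax":0,"ay":0,"az":0},
    {"dx":0.006,"dy":0,"dz":0,"ax":0,"ay":0,"az":0},
    {"dx":0.006,"dy":0,"dz":0,"ax":0,"ay":0,"az":0}
  ]
}}

```text
time_s: 9.83
ee_pos: [0.4996, -0.1787, 0.0165]
eef_rot: [-3.141, 0.007, -3.063]
force: [-0.3, -0.2, -0.3]
grip_width: 0.0178
```

Request:
{"fn": "play_rows", "kwargs": {
  "commands": [
    {"dx":0.006,"dy":0,"dz":0,"ax":0,"ay":0,"az":0},
    {"dx":0.006,"dy":0,"dz":0,"ax":0,"ay":0,"az":0},
    {"dx":0.006,"dy":0,"dz":0,"ax":0,"ay":0,"az":0},
    {"dx":0.006,"dy":0,"dz":0,"ax":0,"ay":0,"az":0},
    {"dx":0.006,"dy":0,"dz":0,"ax":0,"ay":0,"az":0}
  ]
}}

```text
time_s: 10.25
ee_pos: [0.4659, -0.1812, 0.0165]
eef_rot: [-3.141, 0.007, -3.063]
force: [1.3, -0.6, -0.8]
grip_width: 0.0178
```

Request:
{"fn": "play_rows", "kwargs": {
  "commands": [
    {"dx":0.006,"dy":0,"dz":0,"ax":0,"ay":0,"az":0},
    {"dx":0.006,"dy":0,"dz":0,"ax":0,"ay":0,"az":0},
    {"dx":0.006,"dy":0,"dz":0,"ax":0,"ay":0,"az":0},
    {"dx":0.006,"dy":0,"dz":0,"ax":0,"ay":0,"az":0},
    {"dx":0.006,"dy":0,"dz":0,"ax":0,"ay":0,"az":0}
  ]
}}

```text
time_s: 10.67
ee_pos: [0.4328, -0.1838, 0.0164]
eef_rot: [-3.141, 0.007, -3.063]
force: [-0.4, 0.4, -0.3]
grip_width: 0.0179
```

```bash
python3 - <<'E'
from h import *
im=snap('top','t3.png')
go([.3945,-.188,.017],np.pi+.078)
c=cv2.resize(im[110:230,340:480],None,fx=4,fy=4,interpolation=2)
cv2.imwrite('pics/t3c.png',c[:,:,::-1])
E
```

```text
pos [ 0.4318 -0.1837  0.0162] rot [-3.1411  0.0063 -3.0633] F [ 0.3415 -0.2344 -1.2598] w 0.0178 t 10.7167
tool d [ 0.0375 -0.0014 -0.001 ] rot [-0.0279  0.3622  0.0158]
```

View pics/t3c.png

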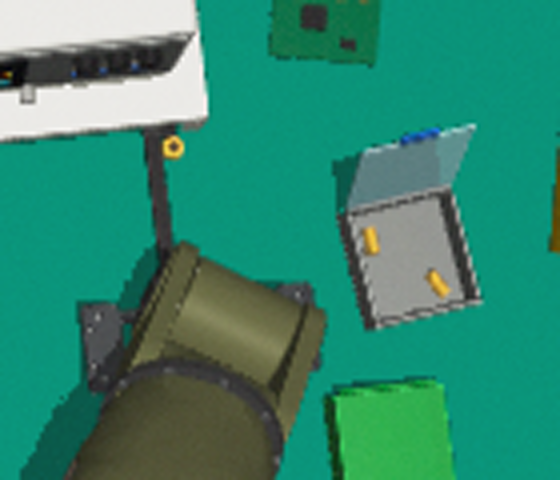

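Request:
{"fn": "play_rows", "kwargs": {
  "commands": [
    {"dx":0.006,"dy":0,"dz":0,"ax":0,"ay":0,"az":0},
    {"dx":0.007,"dy":0,"dz":0,"ax":0,"ay":0,"az":0},
    {"dx":0.007,"dy":0,"dz":0,"ax":0,"ay":0,"az":0},
    {"dx":0.007,"dy":0,"dz":0,"ax":0,"ay":0,"az":0},
    {"dx":0.007,"dy":0,"dz":0,"ax":0,"ay":0,"az":0}
  ]
}}

```text
time_s: 11.13
ee_pos: [0.3954, -0.1866, 0.0161]
eef_rot: [-3.141, 0.007, -3.063]
force: [0.4, -1.0, 0.0]
grip_width: 0.0176
```

Request:
{"fn": "play_rows", "kwargs": {
  "commands": [
    {"dx":0.006,"dy":0,"dz":0,"ax":0,"ay":0,"az":0},
    {"dx":0.006,"dy":0,"dz":0,"ax":0,"ay":0,"az":0},
    {"dx":0.004,"dy":0,"dz":0,"ax":0,"ay":0,"az":0},
    {"dx":0.002,"dy":0,"dz":0,"ax":0,"ay":0,"az":0},
    {"dx":0,"dy":0,"dz":0,"ax":0,"ay":0,"az":0}
  ]
}}

```text
time_s: 11.55
ee_pos: [0.3739, -0.1883, 0.016]
eef_rot: [-3.141, 0.007, -3.064]
force: [0.5, -0.5, -0.2]
grip_width: 0.0175
```

Request:
{"fn": "play_rows", "kwargs": {
  "commands": [
    {"dx":-0.003,"dy":0,"dz":0,"ax":0,"ay":0,"az":0},
    {"dx":-0.002,"dy":0.004,"dz":0,"ax":0,"ay":0,"az":0},
    {"dx":0,"dy":0.008,"dz":-0.003,"ax":0,"ay":0,"az":0},
    {"dx":0,"dy":0.01,"dz":-0.015,"ax":0,"ay":0,"az":0},
    {"dx":0,"dy":0.01,"dz":-0.025,"ax":0,"ay":0,"az":0}
  ]
}}

```text
time_s: 11.97
ee_pos: [0.3754, -0.1538, 0.057]
eef_rot: [3.139, 0.001, -3.066]
force: [-0.3, -0.4, -0.3]
grip_width: 0.0179
```

```bash
python3 - <<'E'
from h import *
go([.4355,.367,.07],np.pi)
E
```

```text
pos [ 0.3754 -0.1538  0.057 ] rot [ 3.1388  0.0012 -3.0656] F [-0.2854 -0.3883 -0.3445] w 0.0179 t 11.9667
tool d [-0.0995  0.5147 -0.0114] rot [0.1625 0.0611 4.3541]
```

Request:
{"fn": "play_rows", "kwargs": {
  "commands": [
    {"dx":0,"dy":0.02,"dz":-0.01,"ax":0.15,"ay":0,"az":4.3},
    {"dx":0,"dy":0.035,"dz":-0.005,"ax":0,"ay":0,"az":0},
    {"dx":0,"dy":0.038,"dz":0,"ax":0,"ay":0,"az":0},
    {"dx":0,"dy":0.038,"dz":0,"ax":0,"ay":0,"az":0},
    {"dx":0,"dy":0.038,"dz":0,"ax":0,"ay":0,"az":0}
  ]
}}

```text
time_s: 12.38
ee_pos: [0.3755, 0.0204, 0.0779]
eef_rot: [-3.139, 0.01, 3.133]
force: [0.5, -1.0, -1.2]
grip_width: 0.0178
```

Request:
{"fn": "play_rows", "kwargs": {
  "commands": [
    {"dx":0,"dy":0.038,"dz":0,"ax":0,"ay":0,"az":0},
    {"dx":0,"dy":0.038,"dz":0,"ax":0,"ay":0,"az":0},
    {"dx":0,"dy":0.038,"dz":0,"ax":0,"ay":0,"az":0},
    {"dx":0,"dy":0.038,"dz":0,"ax":0,"ay":0,"az":0},
    {"dx":-0.01,"dy":0.03,"dz":0,"ax":0,"ay":0,"az":0}
  ]
}}

```text
time_s: 12.8
ee_pos: [0.382, 0.2157, 0.0794]
eef_rot: [-3.14, 0.012, 3.136]
force: [0.7, -0.5, -0.9]
grip_width: 0.0181
```

```bash
python3 - <<'E'
from h import *
go([.4355,.367,.05],np.pi)
E
```

```text
pos [0.382  0.2157 0.0794] rot [-3.14    0.0122  3.1364] F [ 0.7417 -0.4878 -0.9041] w 0.0181 t 12.8
tool d [-0.0523  0.1517  0.0298] rot [-0.0936  0.7011 -0.2977]
```

Request:
{"fn": "play_rows", "kwargs": {
  "commands": [
    {"dx":-0.012,"dy":0.035,"dz":0,"ax":0,"ay":0,"az":0},
    {"dx":-0.012,"dy":0.035,"dz":0,"ax":0,"ay":0,"az":0},
    {"dx":-0.012,"dy":0.035,"dz":0.005,"ax":0,"ay":0,"az":0},
    {"dx":-0.01,"dy":0.02,"dz":0.01,"ax":0,"ay":0,"az":0},
    {"dx":0,"dy":0,"dz":0.01,"ax":0,"ay":0,"az":0}
  ]
}}

```text
time_s: 13.22
ee_pos: [0.4267, 0.3569, 0.0567]
eef_rot: [3.139, 0.017, -3.138]
force: [0.1, -0.3, -1.1]
grip_width: 0.0177
```

```bash
python3 - <<'E'
from h import *
go([.4355,.367,.018],np.pi)
E
```

```text
pos [0.4267 0.3569 0.0567] rot [ 3.1393  0.0166 -3.1384] F [ 0.1199 -0.2716 -1.0718] w 0.0177 t 13.2167
tool d [-0.0082  0.01    0.0389] rot [0.1314 0.9534 0.1822]
```

Request:
{"fn": "play_rows", "kwargs": {
  "commands": [
    {"dx":-0.004,"dy":0.005,"dz":0.012,"ax":0.1,"ay":0.3,"az":0.1},
    {"dx":-0.004,"dy":0.004,"dz":0.012,"ax":0,"ay":0,"az":0},
    {"dx":0,"dy":0,"dz":0.008,"ax":0,"ay":0,"az":0},
    {"dx":0,"dy":0,"dz":0.004,"ax":0,"ay":0,"az":0},
    {"dx":0,"dy":0,"dz":0,"ax":0,"ay":0,"az":0}
  ]
}}

```text
time_s: 13.63
ee_pos: [0.4306, 0.3675, 0.0163]
eef_rot: [-3.139, 0.007, -3.136]
force: [0.7, -0.2, 0.5]
grip_width: 0.018
```

```bash
python3 - <<'E'
from h import *
go([.4355,.367,.0155],np.pi)
E
```

```text
pos [0.4306 0.3675 0.0163] rot [-3.1389  0.0069 -3.1361] F [ 0.7036 -0.2395  0.5036] w 0.018 t 13.6333
tool d [-0.0049 -0.0005  0.0008] rot [-0.1526  0.3958  0.3151]
```

Request:
{"fn": "play_rows", "kwargs": {
  "commands": [
    {"dx":0,"dy":0,"dz":0.001,"ax":0,"ay":-0.2,"az":0},
    {"dx":0,"dy":0,"dz":0.0005,"ax":0,"ay":0,"az":0},
    {"dx":0,"dy":0,"dz":0,"ax":0,"ay":0,"az":0},
    {"dx":0,"dy":0,"dz":0,"ax":0,"ay":0,"az":0},
    {"dx":0,"dy":0,"dz":0,"ax":0,"ay":0,"az":0}
  ]
}}

```text
time_s: 14.05
ee_pos: [0.4308, 0.3669, 0.0181]
eef_rot: [-3.141, 0.014, -3.137]
force: [-0.1, 0.4, -0.4]
grip_width: 0.018
```

Request:
{"fn": "play_rows", "kwargs": {
  "commands": [
    {"dx":0,"dy":0,"dz":0,"ax":0,"ay":0,"az":0},
    {"dx":0,"dy":0,"dz":0,"ax":0,"ay":0,"az":0},
    {"dx":0,"dy":0,"dz":0,"ax":0,"ay":0,"az":0},
    {"dx":0,"dy":0,"dz":0,"ax":0,"ay":0,"az":0},
    {"dx":0,"dy":0,"dz":-0.004,"ax":0,"ay":0,"az":0}
  ],
  "claw": 0.55
}}

```text
time_s: 14.47
ee_pos: [0.4308, 0.3667, 0.0224]
eef_rot: [-3.141, 0.014, -3.138]
force: [-0.3, 0.2, 0.4]
grip_width: 0.0475
```

Request:
{"fn": "play_rows", "kwargs": {
  "commands": [
    {"dx":0,"dy":0,"dz":-0.01,"ax":0,"ay":0,"az":0},
    {"dx":0,"dy":0,"dz":-0.02,"ax":0,"ay":0,"az":0},
    {"dx":0,"dy":0,"dz":-0.035,"ax":0,"ay":0,"az":0},
    {"dx":0,"dy":0,"dz":-0.04,"ax":0,"ay":0,"az":0},
    {"dx":0,"dy":0,"dz":-0.01,"ax":0,"ay":0,"az":0}
  ]
}}

```text
time_s: 14.88
ee_pos: [0.4278, 0.3658, 0.1423]
eef_rot: [-3.138, 0.009, -3.138]
force: [0.8, 0.3, 1.6]
grip_width: 0.0515
```

```bash
python3 - <<'E'
from h import *
im=snap('top','t4.png');C=cam('top');w=cam('wrist');wi=snap('wrist','w4.png')
blob(wi,w,[5,150,120],[18,255,255],(0,0,640,400),.03,'handle')
blob(im,C,[15,100,100],[35,255,255],(350,140,410,190),.009,'nut')
go([.541,-.191,.13],np.pi+.1)
E
```

```text
handle ((0.4260599613189697, 0.3656688332557678), (0.09900474548339844, 0.016715550795197487), 1.5423246622085571) 
 [[0.3764 0.3727]
 [0.3768 0.356 ]
 [0.4758 0.3586]
 [0.4753 0.3754]] px (312, 135, 23, 115)
nut ((0.5421764254570007, -0.18980289995670319), (0.01672380417585373, 0.013440446928143501), 88.53580474853516) 
 [[ 0.5352 -0.198 ]
 [ 0.5487 -0.1983]
 [ 0.5491 -0.1816]
 [ 0.5357 -0.1813]] px (382, 162, 6, 5)
pos [0.4274 0.3654 0.1393] rot [-3.1366  0.0079 -3.1376] F [-1.0137 -0.1649 -0.8028] w 0.0517 t 14.9833
tool d [-0.1113 -0.5568  0.0129] rot [-0.3086  0.4384 -5.5011]
```

Request:
{"fn": "play_rows", "kwargs": {
  "commands": [
    {"dx":0,"dy":-0.02,"dz":0,"ax":-0.3,"ay":0.4,"az":-5.5},
    {"dx":-0.003,"dy":-0.04,"dz":0,"ax":0,"ay":0,"az":0},
    {"dx":-0.003,"dy":-0.04,"dz":0,"ax":0,"ay":0,"az":0},
    {"dx":-0.003,"dy":-0.04,"dz":0,"ax":0,"ay":0,"az":0},
    {"dx":-0.003,"dy":-0.04,"dz":0,"ax":0,"ay":0,"az":0}
  ]
}}

```text
time_s: 15.4
ee_pos: [0.453, 0.1863, 0.1353]
eef_rot: [-3.141, -0.004, -3.028]
force: [1.3, 0.0, 0.7]
grip_width: 0.0517
```

Request:
{"fn": "play_rows", "kwargs": {
  "commands": [
    {"dx":-0.003,"dy":-0.04,"dz":0,"ax":0,"ay":0,"az":0},
    {"dx":-0.003,"dy":-0.04,"dz":0,"ax":0,"ay":0,"az":0},
    {"dx":-0.003,"dy":-0.04,"dz":0,"ax":0,"ay":0,"az":0},
    {"dx":-0.003,"dy":-0.04,"dz":0,"ax":0,"ay":0,"az":0},
    {"dx":-0.003,"dy":-0.04,"dz":0,"ax":0,"ay":0,"az":0}
  ]
}}

```text
time_s: 15.82
ee_pos: [0.4873, -0.0194, 0.1306]
eef_rot: [3.141, -0.011, -3.027]
force: [0.4, 0.5, -0.3]
grip_width: 0.0518
```

```bash
python3 - <<'E'
from h import *
go([.542,-.190,.10],np.pi+.1)
E
```

```text
pos [ 0.4873 -0.0194  0.1306] rot [ 3.1413 -0.011  -3.0266] F [ 0.4152  0.5104 -0.2764] w 0.0518 t 15.8167
tool d [-0.0351 -0.1758  0.0302] rot [ 0.0127 -0.6306  0.8599]
```

Request:
{"fn": "play_rows", "kwargs": {
  "commands": [
    {"dx":-0.008,"dy":-0.038,"dz":0,"ax":0,"ay":-0.6,"az":0.8},
    {"dx":-0.008,"dy":-0.038,"dz":0,"ax":0,"ay":0,"az":0},
    {"dx":-0.008,"dy":-0.038,"dz":0,"ax":0,"ay":0,"az":0},
    {"dx":-0.006,"dy":-0.03,"dz":0.01,"ax":0,"ay":0,"az":0},
    {"dx":0,"dy":-0.01,"dz":0.01,"ax":0,"ay":0,"az":0}
  ]
}}

```text
time_s: 16.23
ee_pos: [0.5318, -0.1822, 0.1063]
eef_rot: [3.141, -0.004, -3.046]
force: [-0.1, 0.1, 0.1]
grip_width: 0.0513
```

Request:
{"fn": "play_rows", "kwargs": {
  "commands": [
    {"dx":0,"dy":0,"dz":0,"ax":0,"ay":0,"az":0},
    {"dx":0,"dy":0,"dz":0,"ax":0,"ay":0,"az":0},
    {"dx":0,"dy":0,"dz":0,"ax":0,"ay":0,"az":0},
    {"dx":0,"dy":0,"dz":0,"ax":0,"ay":0,"az":0},
    {"dx":0,"dy":0,"dz":0,"ax":0,"ay":0,"az":0}
  ]
}}

```text
time_s: 16.65
ee_pos: [0.5292, -0.18, 0.102]
eef_rot: [3.137, -0.011, -3.047]
force: [1.2, -0.2, -0.1]
grip_width: 0.0515
```

```bash
python3 - <<'E'
from h import *
C=cam('wrist');im=snap('wrist','w5.png')
blob(im,C,[15,100,100],[35,255,255],(225,200,420,330),.009,'nut')
go([.542,-.190,.0095],np.pi+.1)
print(proj(C,[.542,-.19,.009]))
E
```

```text
nut ((0.5395550727844238, -0.19106996059417725), (0.018379900604486465, 0.0179316196590662), 48.903133392333984) 
 [[ 0.5268 -0.1921]
 [ 0.5403 -0.2039]
 [ 0.5524 -0.19  ]
 [ 0.5388 -0.1783]] px (296, 206, 24, 23)
pos [ 0.5293 -0.1799  0.1022] rot [ 3.1367 -0.0104 -3.0463] F [-0.287   0.2844 -0.1764] w 0.0516 t 16.7
tool d [-0.0126 -0.0117  0.0925] rot [ 0.2833 -0.5967 -0.2709]
[308.7542 220.3004]
```

View pics/w5.png

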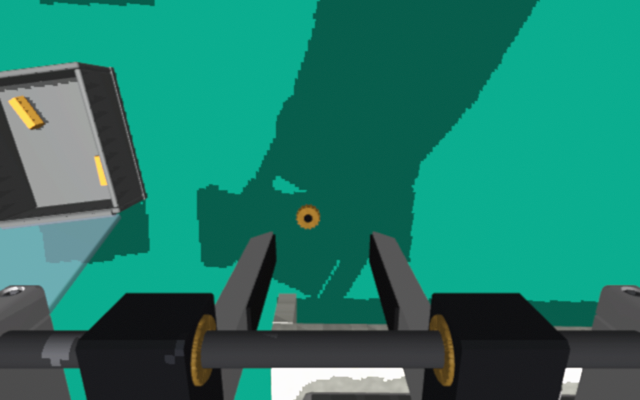

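Request:
{"fn": "play_rows", "kwargs": {
  "commands": [
    {"dx":-0.006,"dy":-0.006,"dz":0.015,"ax":0.2,"ay":-0.5,"az":-0.2},
    {"dx":-0.005,"dy":-0.006,"dz":0.02,"ax":0,"ay":0,"az":0},
    {"dx":0,"dy":0,"dz":0.02,"ax":0,"ay":0,"az":0},
    {"dx":0,"dy":0,"dz":0.01,"ax":0,"ay":0,"az":0},
    {"dx":0,"dy":0,"dz":0,"ax":0,"ay":0,"az":0}
  ]
}}

```text
time_s: 17.12
ee_pos: [0.5438, -0.1879, 0.0387]
eef_rot: [-3.14, 0.005, -3.037]
force: [-0.3, 0.8, -0.5]
grip_width: 0.0518
```

```bash
python3 - <<'E'
from h import *
go([.540,-.191,.0095],np.pi+.1)
E
```

```text
pos [ 0.5438 -0.1879  0.0387] rot [-3.1397  0.0048 -3.0374] F [-0.2635  0.8115 -0.4918] w 0.0518 t 17.1167
tool d [ 0.0043 -0.0026  0.0291] rot [-0.1094  0.2781  0.2409]
```

Request:
{"fn": "play_rows", "kwargs": {
  "commands": [
    {"dx":0.003,"dy":-0.003,"dz":0.012,"ax":-0.1,"ay":0.2,"az":0.2},
    {"dx":0,"dy":0,"dz":0.01,"ax":0,"ay":0,"az":0},
    {"dx":0,"dy":0,"dz":0.004,"ax":0,"ay":0,"az":0},
    {"dx":0,"dy":0,"dz":0,"ax":0,"ay":0,"az":0},
    {"dx":0,"dy":0,"dz":0,"ax":0,"ay":0,"az":0}
  ]
}}

```text
time_s: 17.53
ee_pos: [0.5418, -0.1909, 0.0127]
eef_rot: [-3.14, 0.003, -3.04]
force: [0.1, -1.1, 0.3]
grip_width: 0.0515
```

```bash
python3 - <<'E'
from h import *
go([.540,-.191,.0095],np.pi+.1)
E
```

```text
pos [ 0.5418 -0.1909  0.0127] rot [-3.1405  0.0032 -3.0401] F [ 0.0598 -1.1032  0.2912] w 0.0515 t 17.5333
tool d [0.0018 0.0001 0.0032] rot [-0.0641  0.1811  0.0882]
```

Request:
{"fn": "play_rows", "kwargs": {
  "commands": [
    {"dx":0.001,"dy":0,"dz":0.003,"ax":0,"ay":0.1,"az":0},
    {"dx":0,"dy":0,"dz":0.0005,"ax":0,"ay":0,"az":0},
    {"dx":0,"dy":0,"dz":0,"ax":0,"ay":0,"az":0},
    {"dx":0,"dy":0,"dz":0,"ax":0,"ay":0,"az":0},
    {"dx":0,"dy":0,"dz":0,"ax":0,"ay":0,"az":0}
  ]
}}

```text
time_s: 17.95
ee_pos: [0.5415, -0.1913, 0.0104]
eef_rot: [-3.139, 0.003, -3.04]
force: [0.1, 0.2, -0.8]
grip_width: 0.0518
```

Request:
{"fn": "play_rows", "kwargs": {
  "commands": [
    {"dx":0,"dy":0,"dz":0,"ax":0,"ay":0,"az":0},
    {"dx":0,"dy":0,"dz":0,"ax":0,"ay":0,"az":0},
    {"dx":0,"dy":0,"dz":0,"ax":0,"ay":0,"az":0},
    {"dx":0,"dy":0,"dz":0,"ax":0,"ay":0,"az":0},
    {"dx":0,"dy":0,"dz":0,"ax":0,"ay":0,"az":0}
  ],
  "claw": 0,
  "squeeze": 20
}}

```text
time_s: 18.37
ee_pos: [0.5418, -0.1914, 0.0109]
eef_rot: [-3.139, 0.004, -3.04]
force: [0.2, -0.3, 0.7]
grip_width: 0.0218
```

Request:
{"fn": "play_rows", "kwargs": {
  "commands": [
    {"dx":0,"dy":0,"dz":0,"ax":0,"ay":0,"az":0},
    {"dx":0,"dy":0,"dz":0,"ax":0,"ay":0,"az":0},
    {"dx":0,"dy":0,"dz":-0.01,"ax":0,"ay":0,"az":0},
    {"dx":0,"dy":0,"dz":-0.02,"ax":0,"ay":0,"az":0},
    {"dx":0,"dy":0,"dz":-0.03,"ax":0,"ay":0,"az":0}
  ]
}}

```text
time_s: 18.78
ee_pos: [0.5386, -0.1901, 0.068]
eef_rot: [3.139, -0.005, -3.04]
force: [-0.4, -0.4, 0.4]
grip_width: 0.0171
```

Request:
{"fn": "play_rows", "kwargs": {
  "commands": [
    {"dx":0,"dy":0,"dz":-0.03,"ax":0,"ay":0,"az":-6},
    {"dx":0.015,"dy":-0.03,"dz":0,"ax":0,"ay":0,"az":0},
    {"dx":0.016,"dy":-0.036,"dz":0,"ax":0,"ay":0,"az":0},
    {"dx":0.016,"dy":-0.036,"dz":0,"ax":0,"ay":0,"az":0},
    {"dx":0.015,"dy":-0.03,"dz":0,"ax":0,"ay":0,"az":0}
  ]
}}

```text
time_s: 19.2
ee_pos: [0.5091, -0.3325, 0.1115]
eef_rot: [-3.137, 0.005, -2.921]
force: [0.3, 1.0, 0.7]
grip_width: 0.0172
```

```bash
python3 - <<'E'
from h import *
go([.4943,-.3762,.085],np.pi+.205)
E
```

```text
pos [ 0.5091 -0.3325  0.1115] rot [-3.1367  0.005  -2.9206] F [0.3077 1.0357 0.7362] w 0.0172 t 19.2
tool d [ 0.0242 -0.0393  0.0265] rot [-0.2755  0.2885  0.9181]
```

Request:
{"fn": "play_rows", "kwargs": {
  "commands": [
    {"dx":0.01,"dy":-0.015,"dz":0,"ax":-0.2,"ay":0.2,"az":0.9},
    {"dx":0.01,"dy":-0.015,"dz":0.01,"ax":0,"ay":0,"az":0},
    {"dx":0.003,"dy":-0.007,"dz":0.01,"ax":0,"ay":0,"az":0},
    {"dx":0,"dy":0,"dz":0.005,"ax":0,"ay":0,"az":0},
    {"dx":0,"dy":0,"dz":0,"ax":0,"ay":0,"az":0}
  ]
}}

```text
time_s: 19.62
ee_pos: [0.4916, -0.3817, 0.0892]
eef_rot: [-3.137, 0.004, -2.944]
force: [0.3, 0.3, -0.3]
grip_width: 0.017
```

```bash
python3 - <<'E'
from h import *
C=cam('wrist');im=snap('wrist','w6.png')
go([.4943,-.3762,.04],np.pi+.205)
Q=Rot.from_euler('z',.205).as_matrix()
for a,b in((-.05,.045),(-.05,-.045),(.05,.045),(.05,-.045)):
    q=proj(C,Q@[a,b,.04]+[.5021,-.3746,0]);print(q); cv2.circle(im,tuple(int(v) for v in q),4,(255,0,255),1)
cv2.imwrite('pics/w6m.png',im[:,:,::-1])
E
```

```text
pos [ 0.4919 -0.3815  0.0897] rot [-3.1365  0.0039 -2.943 ] F [-0.1511 -0.2637  0.152 ] w 0.0169 t 19.6667
tool d [-0.0032  0.0049  0.0497] rot [-0.2922  0.2247 -0.3699]
[402.0073 166.8751]
[260.3508 167.8373]
[394.2174 304.8502]
[268.2639 305.4394]
```

View pics/w6m.png

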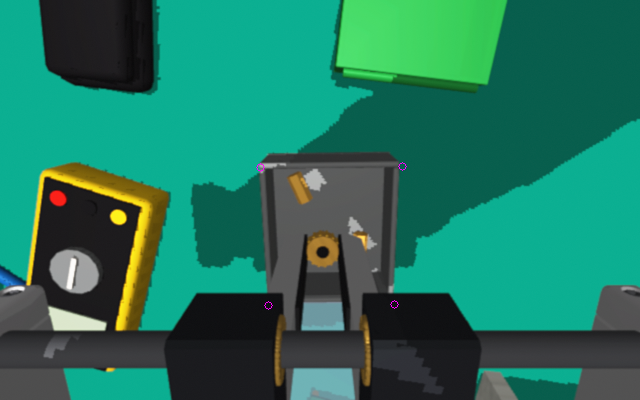

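Request:
{"fn": "play_rows", "kwargs": {
  "commands": [
    {"dx":-0.001,"dy":0.003,"dz":0.015,"ax":-0.2,"ay":0.2,"az":-0.4},
    {"dx":0,"dy":0,"dz":0.015,"ax":0,"ay":0,"az":0},
    {"dx":0,"dy":0,"dz":0.014,"ax":0,"ay":0,"az":0},
    {"dx":0,"dy":0,"dz":0.006,"ax":0,"ay":0,"az":0},
    {"dx":0,"dy":0,"dz":0,"ax":0,"ay":0,"az":0}
  ]
}}

```text
time_s: 20.08
ee_pos: [0.4953, -0.3728, 0.0367]
eef_rot: [-3.14, 0.001, -2.928]
force: [-0.2, 0.7, -0.8]
grip_width: 0.0167
```

Request:
{"fn": "play_rows", "kwargs": {
  "commands": [
    {"dx":0,"dy":0,"dz":0,"ax":0,"ay":0,"az":0},
    {"dx":0,"dy":0,"dz":0,"ax":0,"ay":0,"az":0},
    {"dx":0,"dy":0,"dz":0,"ax":0,"ay":0,"az":0},
    {"dx":0,"dy":0,"dz":0,"ax":0,"ay":0,"az":0},
    {"dx":0,"dy":0,"dz":0,"ax":0,"ay":0,"az":0}
  ],
  "claw": 0.35
}}

```text
time_s: 20.5
ee_pos: [0.4968, -0.3717, 0.0385]
eef_rot: [-3.139, 0.002, -2.926]
force: [0.3, -0.5, 0.6]
grip_width: 0.0329
```

Request:
{"fn": "play_rows", "kwargs": {
  "commands": [
    {"dx":0,"dy":0,"dz":-0.01,"ax":0,"ay":0,"az":0},
    {"dx":0,"dy":0,"dz":-0.02,"ax":0,"ay":0,"az":0},
    {"dx":0,"dy":0,"dz":-0.03,"ax":0,"ay":0,"az":0},
    {"dx":0,"dy":0,"dz":-0.03,"ax":0,"ay":0,"az":0},
    {"dx":0,"dy":0,"dz":-0.03,"ax":0,"ay":0,"az":0}
  ],
  "claw": 0.2
}}

```text
time_s: 20.92
ee_pos: [0.4942, -0.37, 0.1601]
eef_rot: [3.137, -0.004, -2.926]
force: [0.4, -0.4, -0.4]
grip_width: 0.0192
```

```bash
python3 - <<'E'
from h import *
C=cam('wrist');im=snap('wrist','w7.png');s=snap('side','s7.png');S=cam('side')
go([.4943,-.3762,.2],np.pi+.205)
blob(im,C,[10,100,80],[35,255,255],(260,140,400,330),.013,'nut')
c=cv2.resize(s[80:180,300:420],None,fx=4,fy=4,interpolation=2)
o=np.zeros((600,640,3),np.uint8);o[:200]=im[130:330];o[200:600,:480]=c
cv2.imwrite('pics/m7.png',o[:,:,::-1])
E
```

```text
pos [ 0.4961 -0.3716  0.1647] rot [-3.1386  0.0019 -2.9264] F [-0.397   0.079  -0.0472] w 0.0189 t 21.0167
tool d [ 0.0026 -0.0043 -0.0353] rot [-0.1724  0.1116  0.5832]
nut ((0.4937032461166382, -0.3730158507823944), (0.018118195235729218, 0.018867308273911476), 57.732810974121094) 
 [[ 0.4809 -0.3756]
 [ 0.4968 -0.3857]
 [ 0.5065 -0.3704]
 [ 0.4906 -0.3603]] px (310, 177, 20, 21)
```

View pics/m7.png

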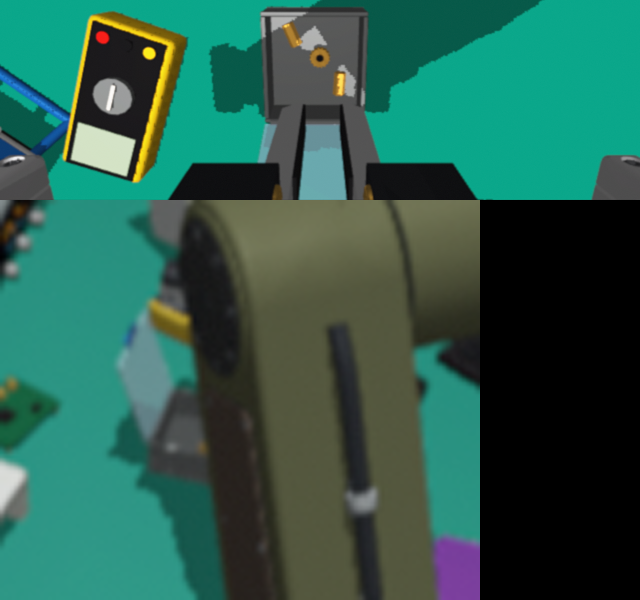

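Request:
{"fn": "play_rows", "kwargs": {
  "commands": [
    {"dx":0,"dy":0,"dz":-0.03,"ax":0,"ay":0,"az":0},
    {"dx":0,"dy":0,"dz":-0.015,"ax":0,"ay":0,"az":0},
    {"dx":-0.015,"dy":0,"dz":0,"ax":0,"ay":0,"az":0},
    {"dx":-0.025,"dy":0,"dz":0,"ax":0,"ay":0,"az":0},
    {"dx":-0.025,"dy":0,"dz":0,"ax":0,"ay":0,"az":0}
  ],
  "claw": 0
}}

```text
time_s: 21.43
ee_pos: [0.5577, -0.3592, 0.2169]
eef_rot: [-3.135, 0.005, -2.931]
force: [-0.1, -0.6, 0.1]
grip_width: 0.0003
```

```bash
cat >> h.py <<'E'
B0=np.array([.5021,-.3746,0]);BQ=Rot.from_euler('z',.205)
def gob(x,z,y=0.): go(BQ.apply([x,y,z])+B0,np.pi+.205)
def lidc(deg,r=.07):
    t=np.radians(deg);return .05-r*np.cos(t)+.002*np.sin(t)+.008,.0405+r*np.sin(t)+.002*np.cos(t)+.008
E
python3 - <<'E'
from h import *
gob(.112,.2)
for a in range(110,-1,-10): print(a,np.round(lidc(a),4))
C=cam('top');im=cv2.imread('pics/t3.png')[:,:,::-1]
blob(im,C,[105,150,80],[125,255,255],(430,130,460,160),.145,'tab')
blob(im,C,[105,150,80],[125,255,255],(430,130,460,160),.14,'tab')
print(BQ.apply([.07,0,.147])+B0)
E
```

```text
pos [ 0.5577 -0.3592  0.2169] rot [-3.1346  0.0046 -2.9315] F [-0.1262 -0.5634  0.1084] w 0.0003 t 21.4333
tool d [-0.0543 -0.0039  0.0172] rot [-0.3999  0.2662  0.2936]
110 [0.0838 0.1136]
100 [0.0721 0.1171]
90 [0.06   0.1185]
80 [0.0478 0.1178]
70 [0.0359 0.115 ]
60 [0.0247 0.1101]
50 [0.0145 0.1034]
40 [0.0057 0.095 ]
30 [-0.0016  0.0852]
20 [-0.0071  0.0743]
10 [-0.0106  0.0626]
0 [-0.012   0.0505]
tab ((0.5831224918365479, -0.3572258949279785), (0.003789258189499378, 0.029083294793963432), 14.546760559082031) 
 [[ 0.5776 -0.3436]
 [ 0.5849 -0.3718]
 [ 0.5886 -0.3708]
 [ 0.5813 -0.3427]] px (440, 142, 10, 4)
tab ((0.5839492678642273, -0.3585406243801117), (0.0038027127739042044, 0.02918671816587448), 14.546835899353027) 
 [[ 0.5784 -0.3449]
 [ 0.5858 -0.3731]
 [ 0.5895 -0.3722]
 [ 0.5821 -0.3439]] px (440, 142, 10, 4)
[ 0.5706 -0.3604  0.147 ]
```

Request:
{"fn": "play_rows", "kwargs": {
  "commands": [
    {"dx":-0.02,"dy":0,"dz":0,"ax":-0.3,"ay":0.2,"az":0.2},
    {"dx":-0.02,"dy":-0.002,"dz":0,"ax":0,"ay":0,"az":0},
    {"dx":-0.015,"dy":-0.002,"dz":0,"ax":0,"ay":0,"az":0},
    {"dx":0,"dy":0,"dz":0,"ax":0,"ay":0,"az":0},
    {"dx":0,"dy":0,"dz":0,"ax":0,"ay":0,"az":0}
  ]
}}

```text
time_s: 21.85
ee_pos: [0.6172, -0.3493, 0.2172]
eef_rot: [-3.14, 0.001, -2.933]
force: [-0.1, 0.3, 0.1]
grip_width: 0.0005
```

```bash
python3 - <<'E'
from h import *
gob(.118,.116)
E
```

```text
pos [ 0.6172 -0.3493  0.2172] rot [-3.1401  0.0015 -2.9329] F [-0.1082  0.3148  0.1018] w 0.0005 t 21.85
tool d [-0.     -0.0012  0.1012] rot [-0.0866  0.0837  0.2113]
```

Request:
{"fn": "play_rows", "kwargs": {
  "commands": [
    {"dx":0,"dy":-0.001,"dz":0.02,"ax":0,"ay":0,"az":0},
    {"dx":0,"dy":0,"dz":0.025,"ax":0,"ay":0,"az":0},
    {"dx":0,"dy":0,"dz":0.025,"ax":0,"ay":0,"az":0},
    {"dx":0,"dy":0,"dz":0.015,"ax":0,"ay":0,"az":0},
    {"dx":0,"dy":0,"dz":0,"ax":0,"ay":0,"az":0}
  ]
}}

```text
time_s: 22.27
ee_pos: [0.6138, -0.352, 0.1316]
eef_rot: [-3.138, 0.003, -2.935]
force: [-0.7, -0.4, -0.3]
grip_width: 0.0006
```

```bash
python3 - <<'E'
from h import *
gob(.072,.117)
E
```

```text
pos [ 0.6138 -0.352   0.1316] rot [-3.1376  0.0033 -2.935 ] F [-0.6749 -0.3829 -0.3301] w 0.0006 t 22.2667
tool d [0.042  0.0008 0.0144] rot [-0.2286  0.1914  0.0916]
```

Request:
{"fn": "play_rows", "kwargs": {
  "commands": [
    {"dx":0.004,"dy":0,"dz":0.009,"ax":-0.2,"ay":0.2,"az":0},
    {"dx":0.009,"dy":0,"dz":0.003,"ax":0,"ay":0,"az":0},
    {"dx":0.01,"dy":0,"dz":0,"ax":0,"ay":0,"az":0},
    {"dx":0.01,"dy":0,"dz":0,"ax":0,"ay":0,"az":0},
    {"dx":0.01,"dy":0,"dz":0,"ax":0,"ay":0,"az":0}
  ]
}}

```text
time_s: 22.68
ee_pos: [0.5687, -0.3621, 0.1219]
eef_rot: [-3.139, 0.002, -2.935]
force: [1.0, 1.4, 0.6]
grip_width: 0.0004
```

Request:
{"fn": "play_rows", "kwargs": {
  "commands": [
    {"dx":0.01,"dy":0,"dz":0,"ax":0,"ay":0,"az":0},
    {"dx":0.008,"dy":0,"dz":0,"ax":0,"ay":0,"az":0},
    {"dx":0.008,"dy":0,"dz":0.001,"ax":0,"ay":0,"az":0},
    {"dx":0.006,"dy":0,"dz":0.002,"ax":0,"ay":0,"az":0},
    {"dx":0,"dy":0,"dz":0,"ax":0,"ay":0,"az":0}
  ]
}}

```text
time_s: 23.1
ee_pos: [0.5329, -0.371, 0.1228]
eef_rot: [-3.136, 0.005, -2.938]
force: [0.9, 0.8, -0.6]
grip_width: 0.0006
```

```bash
python3 - <<'E'
from h import *
print((BQ.inv().apply(ctrl.get_obs()['ee_pos']-B0)))
gob(.0057,.095)
E
```

```text
[ 0.0309 -0.0027  0.1228]
pos [ 0.5329 -0.371   0.1228] rot [-3.1357  0.0051 -2.9379] F [ 0.8803  0.8079 -0.6267] w 0.0006 t 23.1
tool d [0.0254 0.0028 0.0276] rot [-0.3352  0.2906 -0.0738]
```

Request:
{"fn": "play_rows", "kwargs": {
  "commands": [
    {"dx":0.004,"dy":0.002,"dz":0.007,"ax":-0.3,"ay":0.3,"az":0},
    {"dx":0.005,"dy":0,"dz":0.007,"ax":0,"ay":0,"az":0},
    {"dx":0.005,"dy":0,"dz":0.007,"ax":0,"ay":0,"az":0},
    {"dx":0.005,"dy":0,"dz":0.007,"ax":0,"ay":0,"az":0},
    {"dx":0.004,"dy":0,"dz":0.007,"ax":0,"ay":0,"az":0}
  ]
}}

```text
time_s: 23.52
ee_pos: [0.5092, -0.3739, 0.0858]
eef_rot: [-3.14, 0.001, -2.937]
force: [0.5, -0.2, 1.0]
grip_width: 0.0003
```

Request:
{"fn": "play_rows", "kwargs": {
  "commands": [
    {"dx":0.003,"dy":0,"dz":0.008,"ax":0,"ay":0,"az":0},
    {"dx":0.003,"dy":0,"dz":0.008,"ax":0,"ay":0,"az":0},
    {"dx":0.001,"dy":0,"dz":0.008,"ax":0,"ay":0,"az":0},
    {"dx":0,"dy":0,"dz":0.004,"ax":0,"ay":0,"az":0},
    {"dx":0,"dy":0,"dz":0,"ax":0,"ay":0,"az":0}
  ]
}}

```text
time_s: 23.93
ee_pos: [0.5001, -0.3755, 0.0526]
eef_rot: [3.141, -0.001, -2.937]
force: [-1.5, 1.9, 11.7]
grip_width: 0.0009
```

```bash
python3 - <<'E'
from h import *
print((BQ.inv().apply(ctrl.get_obs()['ee_pos']-B0)))
gob(-.02,.0505)
E
```

```text
[-0.0022 -0.0004  0.0526]
pos [ 0.5001 -0.3755  0.0526] rot [ 3.1414 -0.0013 -2.9375] F [-1.5108  1.867  11.7298] w 0.0009 t 23.9333
tool d [0.0178 0.0004 0.0022] rot [ 0.0129 -0.0745 -0.0519]
```

Request:
{"fn": "play_rows", "kwargs": {
  "commands": [
    {"dx":0,"dy":0,"dz":0.002,"ax":0,"ay":0,"az":0},
    {"dx":0,"dy":0,"dz":0.002,"ax":0,"ay":0,"az":0},
    {"dx":0,"dy":0,"dz":0.001,"ax":0,"ay":0,"az":0},
    {"dx":0,"dy":0,"dz":0.001,"ax":0,"ay":0,"az":0},
    {"dx":0,"dy":0,"dz":0,"ax":0,"ay":0,"az":0}
  ]
}}

```text
time_s: 24.35
ee_pos: [0.5005, -0.3756, 0.053]
eef_rot: [-3.141, -0.001, -2.937]
force: [-0.1, 0.8, -0.5]
grip_width: 0.0009
```

Request:
{"fn": "play_rows", "kwargs": {
  "commands": [
    {"dx":0,"dy":0,"dz":-0.006,"ax":0,"ay":0,"az":0},
    {"dx":0,"dy":0,"dz":-0.02,"ax":0,"ay":0,"az":0},
    {"dx":0.02,"dy":0,"dz":-0.03,"ax":0,"ay":0,"az":0},
    {"dx":0.02,"dy":0,"dz":-0.03,"ax":0,"ay":0,"az":0},
    {"dx":0,"dy":0,"dz":0,"ax":0,"ay":0,"az":0}
  ]
}}

```text
time_s: 24.77
ee_pos: [0.4607, -0.3827, 0.1407]
eef_rot: [3.139, -0.004, -2.934]
force: [0.7, -0.2, 0.9]
grip_width: 0.001
```

```bash
python3 - <<'E'
from h import *
print((BQ.inv().apply(ctrl.get_obs()['ee_pos']-B0)))
C=cam('wrist');im=snap('wrist','w8.png');t=snap('top','t8.png')
Q=BQ.as_matrix()
for z in(.04,.044,.054):
  print(z,[proj(C,BQ.apply([x,y,z])+B0).round(1) for x,y in((-.05,.045),(-.05,-.045),(-.059,0))])
o=np.zeros((560,640,3),np.uint8);o[:320]=im[60:380];o[320:]=cv2.resize(t[120:240,180:500],None,fx=2,fy=2)
cv2.imwrite('pics/m8.png',o[:,:,::-1])
E
```

```text
[-0.0421  0.0005  0.1407]
0.04 [array([378.4, 193.2]), array([266.1, 193.2]), array([322.3, 182.2])]
0.044 [array([379.2, 194.5]), array([265.4, 194.5]), array([322.3, 183.4])]
0.054 [array([381.3, 198. ]), array([263.4, 197.9]), array([322.4, 186.5])]
```

View pics/m8.png

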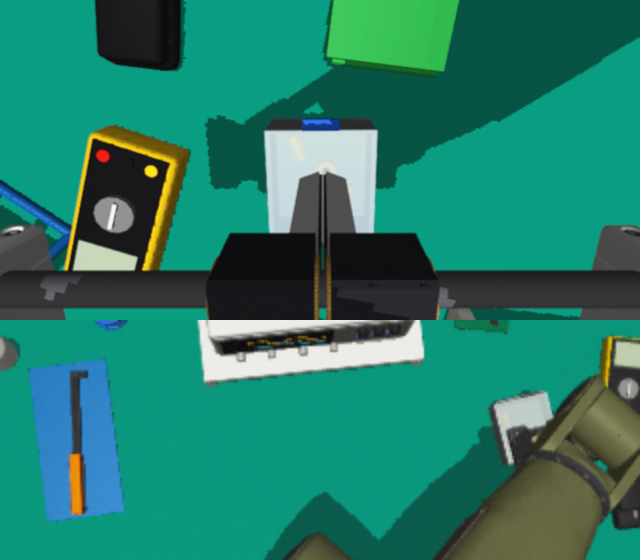

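The lid looks shut. I'll press once more near the free edge; if contact comes at the same height, the plate is level.

Request:
{"fn": "play_rows", "kwargs": {
  "commands": [
    {"dx":-0.008,"dy":0,"dz":0.02,"ax":0,"ay":0,"az":0},
    {"dx":0,"dy":0,"dz":0.025,"ax":0,"ay":0,"az":0},
    {"dx":0,"dy":0,"dz":0.02,"ax":0,"ay":0,"az":0},
    {"dx":0,"dy":0,"dz":0.008,"ax":0,"ay":0,"az":0},
    {"dx":0,"dy":0,"dz":0,"ax":0,"ay":0,"az":0}
  ]
}}

```text
time_s: 25.28
ee_pos: [0.47, -0.3773, 0.0568]
eef_rot: [3.132, -0.008, -2.933]
force: [-0.9, 0.4, -0.1]
grip_width: 0.0005
```

Request:
{"fn": "play_rows", "kwargs": {
  "commands": [
    {"dx":0,"dy":0,"dz":0.003,"ax":0,"ay":0,"az":0},
    {"dx":0,"dy":0,"dz":0.003,"ax":0,"ay":0,"az":0},
    {"dx":0,"dy":0,"dz":0.003,"ax":0,"ay":0,"az":0},
    {"dx":0,"dy":0,"dz":0.003,"ax":0,"ay":0,"az":0},
    {"dx":0,"dy":0,"dz":0.003,"ax":0,"ay":0,"az":0}
  ]
}}

```text
time_s: 25.7
ee_pos: [0.4704, -0.3774, 0.052]
eef_rot: [3.133, -0.009, -2.932]
force: [-12.2, 10.5, 24.9]
grip_width: 0.0003
```

Request:
{"fn": "play_rows", "kwargs": {
  "commands": [
    {"dx":0,"dy":0,"dz":-0.005,"ax":0,"ay":0,"az":0},
    {"dx":0,"dy":0,"dz":-0.02,"ax":0,"ay":0,"az":0},
    {"dx":0,"dy":0,"dz":-0.035,"ax":0,"ay":0,"az":0},
    {"dx":0.02,"dy":0,"dz":-0.035,"ax":0,"ay":0,"az":0},
    {"dx":0.03,"dy":0,"dz":-0.03,"ax":0,"ay":0,"az":0}
  ]
}}

```text
time_s: 26.12
ee_pos: [0.4287, -0.3817, 0.1799]
eef_rot: [3.133, -0.019, -2.94]
force: [-0.9, -0.3, 1.0]
grip_width: 0.0003
```

Request:
{"fn": "play_rows", "kwargs": {
  "commands": [
    {"dx":0,"dy":0,"dz":0,"ax":0,"ay":0,"az":0},
    {"dx":0,"dy":0,"dz":0,"ax":0,"ay":0,"az":0},
    {"dx":0,"dy":0,"dz":0,"ax":0,"ay":0,"az":0},
    {"dx":0,"dy":0,"dz":0,"ax":0,"ay":0,"az":0},
    {"dx":0,"dy":0,"dz":0,"ax":0,"ay":0,"az":0}
  ]
}}

```text
time_s: 26.53
ee_pos: [0.4288, -0.3837, 0.1892]
eef_rot: [-3.139, -0.012, -2.944]
force: [-0.7, -0.2, -0.9]
grip_width: 0.0005
```

```bash
python3 - <<'E'
from h import *
C=cam('top');t=snap('top','t9.png');w=snap('wrist','w9.png');s=snap('side','s9.png')
W=cam('wrist')
blob(t,C,[5,150,120],[18,255,255],(190,130,250,230),.03,'handle')
blob(t,C,[0,0,150],[180,60,255],(270,75,400,160),.057,'riser')
blob(w,W,[105,150,80],[125,255,255],(250,120,400,400),.044,'tab')
print(BQ.apply([-.0545,0,.043])+B0); go([.45,-.38,.15])
E
```

```text
handle ((0.42994460463523865, 0.364679753780365), (0.016414856538176537, 0.0954897478222847), 89.37499237060547) 
 [[0.3821 0.357 ]
 [0.4776 0.356 ]
 [0.4778 0.3724]
 [0.3823 0.3734]] px (215, 187, 6, 30)
riser ((0.6980429291725159, -0.02360321581363678), (0.1895378679037094, 0.35851016640663147), 4.486950874328613) 
 [[ 0.5895  0.1477]
 [ 0.6176 -0.2097]
 [ 0.8065 -0.1949]
 [ 0.7785  0.1625]] px (277, 83, 115, 68)
tab ((0.44498902559280396, -0.38794606924057007), (0.007853901013731956, 0.029265325516462326), 11.323848724365234) 
 [[ 0.4383 -0.3744]
 [ 0.444  -0.4031]
 [ 0.4517 -0.4015]
 [ 0.446  -0.3728]] px (300, 202, 32, 9)
[ 0.4487 -0.3857  0.043 ]
pos [ 0.4287 -0.3836  0.1889] rot [-3.1391 -0.0125 -2.9437] F [ 0.1667 -0.0684 -0.5957] w 0.0006 t 26.6833
tool d [-0.0221 -0.0006  0.0386] rot [-0.2136 -0.7021 11.3392]
```

The riser hasn't moved, the probe lies on the mat, and the tab is where a shut lid puts it.

```bash
python3 -c "
from station import workorder
print(workorder.hand_in())"
```

```text
the job is handed in; nothing more can be done
None
```

I dragged the nut out from under the riser with the probe's hook and laid the probe back on its blue mat. Then I put the nut in the grey parts box, shut the lid and handed the job in at about 26.7 s of the 72 s. The hand-in gave no verdict.

What my last checks showed:
- **Riser:** it measured the same as at the start to within a pixel.
- **Probe:** its handle lies on the mat at about (0.43, 0.365), 5 mm from where it started. I judged it flat from the camera views and did not measure its tilt.
- **Nut:** it was seen on the box floor before the lid closed, and the last close-up showed it through the clear lid.
- **Lid:** pressing near the middle and near the free edge met firm resistance at TCP heights of 53 and 52 mm, so the plate is level. Its tab is within about 4 mm of where a shut lid would put it.
- **Small disagreement:** those contact heights are 1.5–2.5 mm above the 50.5 mm I worked out for a shut lid. I put that down to calibration, because the lid did not give under 12 to 25 N.
- **Bystanders:** I never took the arm low near any of them, but I did not measure each one again at the end.

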